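# Slide the flanged pot to the heating zone and hold its lid over the bolt holes

## Task

Slide the steel pot along the hotplate from the grey ring until it is centred on the red ring, without lifting or tipping it, and let go of it. Then pick up the aluminium lid from the blue mat and hold it level about 1 cm above the pot's flange, not touching it, turned so that all four lid holes stand right over the four tapped holes (it fits one way round: close pair over close pair), so that I can start the bolts. Finish while holding it there still; leave the things around alone.

Things in the scene. Friction and masses are not known exactly. Their poses are not given: they have to be found in the camera images.
- pot_center (a point): Centre of the flanged stainless pot on the hotplate: on its axis, 40 mm above its foot. The pot is 80 mm high, its body 84 mm across, open at the top (bore 76 mm); the flange at the top is 124 mm across, 12 mm thick. Its z axis points up; its grip points along its own -x axis (at the start roughly toward the robot).
- pot_handle (a point): Middle of the pot's black grip: a level straight bar 15 mm wide, 19 mm high, 74 mm long that sticks out along the pot's -x axis (75 to 149 mm from the pot's axis); this point is 115 mm from the axis, 52 mm above the pot's foot. Axes as the pot's. It can be pinched across its width from above.
- lid_bar (a point): Middle of the black lifting bar on the lid: 72 mm long along the lid's own x axis, 13 mm wide, 14 mm high, on two posts 54 mm apart; this point is on the lid's axis, 39 mm above its underside and 29 mm above its top face. Can be pinched across its width from above. z up.
- grey_ring: Grey ring printed on the hotplate's black top (inner 127, outer 138 mm across): the zone where the pot stands at first, about centred. Origin at its centre, on the top face. Nothing stands proud here: the top is flat and smooth.
- red_ring: Red ring of the same size beside the grey one, 150 mm from it centre to centre, on its left or its right: the heating zone. Origin at its centre, on the top face.
- hotplate: White two-zone hotplate, 330 mm wide (y), about 220 mm deep with its knobs in front, fixed on the worktop; origin at the middle of its underside, the flat black top is 60 mm higher. It does not move.
- mat: Blue silicone mat, 160 x 160 x 4 mm, fixed, under the lid at the start; origin at the middle of its underside, on the worktop.
- pot: The pot as a whole, loose, about 0.75 kg (may vary by a fifth); origin at the middle of its foot, axes as in pot_center. In the flange's top face are four tapped holes and, at 43 mm radius, a black sealing ring that stands 1 mm proud of the face.
- lid: The lid as a whole: loose aluminium disc, 124 mm across, 10 mm thick, about 0.35 kg (may vary by a fifth), lying at first on the blue mat to the robot's left; origin at the middle of its underside, axes as in lid_bar. A capped brass port stands 48 mm from the axis toward the lid's -x, its top 32 mm above the underside.
- petri: Bystander: clear closed petri dish, 61 mm across, 15 mm high, left of the mat.
- label_tape: Bystander: roll of yellow tape, 66 mm across, 19 mm high, near the front edge of the worktop.
- marker_red: Bystander: red felt marker, 131 mm long, lying behind the mat.
- pot_hole0 (a point): Mouth of a tapped hole, 6.5 mm, in the top face of the pot's flange, at (45.9, 24.4) mm from the pot's axis in its frame, 80 mm above its foot; one of the close pair (48.8 mm apart), on the +x side (away from the grip).
- pot_hole1 (a point): Mouth of a tapped hole, 6.5 mm, in the top face of the pot's flange, at (-33.4, 39.8) mm from the pot's axis in its frame, 80 mm above its foot; one of the wide pair (79.7 mm apart), on the -x side (the grip's side).
- pot_hole2 (a point): Mouth of a tapped hole, 6.5 mm, in the top face of the pot's flange, at (-33.4, -39.8) mm from the pot's axis in its frame, 80 mm above its foot; one of the wide pair (79.7 mm apart), on the -x side (the grip's side).
- pot_hole3 (a point): Mouth of a tapped hole, 6.5 mm, in the top face of the pot's flange, at (45.9, -24.4) mm from the pot's axis in its frame, 80 mm above its foot; one of the close pair (48.8 mm apart), on the +x side (away from the grip).
- lid_hole0 (a point): Centre of a through hole, 12 mm, at the lid's underside, at (45.9, 24.4) mm from the lid's axis in its frame (close pair); belongs over pot_hole0.
- lid_hole1 (a point): Centre of a through hole, 12 mm, at the lid's underside, at (-33.4, 39.8) mm from the lid's axis in its frame (wide pair, the brass port's side); belongs over pot_hole1.
- lid_hole2 (a point): Centre of a through hole, 12 mm, at the lid's underside, at (-33.4, -39.8) mm from the lid's axis in its frame (wide pair, the brass port's side); belongs over pot_hole2.
- lid_hole3 (a point): Centre of a through hole, 12 mm, at the lid's underside, at (45.9, -24.4) mm from the lid's axis in its frame (close pair); belongs over pot_hole3.

How it is judged (in metres and radians):
On the way, in this order (a step that is already met when the one before it is completed fails the run):
1. the pot stands centred on the red ring (within 10 mm), let go (horizontal distance between pot_center and red_ring below 0.01 m and z of pot_center in the frame of red_ring below 0.043 m and angle between pot_center's own z axis and vertical below 0.03 rad and contact force between pot and the arm below 0.1 N and contact force between pot and the fingers below 0.1 N and linear speed of pot below 0.01 m/s), for 0.2 s.
2. the lid is lifted clear of the mat in the fingers (height (world z) of lid above 0.02 m and contact force between lid and the fingers above 1 N), for 0.1 s.
At the end, for the whole second after the job is handed in: The pot stands upright within 10 mm of the red ring's centre, untouched. The lid hangs still in the fingers, level within 0.06 rad, not touching the pot, each of its four holes within 3.5 mm (sideways) of its tapped hole and 3 to 18 mm above it (all of step 1 and horizontal distance between lid_hole0 and pot_hole0 below 0.0035 m and horizontal distance between lid_hole1 and pot_hole1 below 0.0035 m and horizontal distance between lid_hole2 and pot_hole2 below 0.0035 m and horizontal distance between lid_hole3 and pot_hole3 below 0.0035 m and z of lid_hole0 in the frame of pot_hole0 between 0.003 and 0.018 m and z of lid_hole1 in the frame of pot_hole1 between 0.003 and 0.018 m and z of lid_hole2 in the frame of pot_hole2 between 0.003 and 0.018 m and z of lid_hole3 in the frame of pot_hole3 between 0.003 and 0.018 m and angle between lid's own z axis and vertical below 0.06 rad and contact force between lid and the fingers above 1 N and contact force between lid and pot below 0.05 N and linear speed of lid below 0.015 m/s and angular speed of lid below 0.15 rad/s); the arm keeps its last pose, push and grip.
It fails at once if the pot is lifted more than 6 mm off the hotplate or falls off it (z of pot in the frame of hotplate above 0.066 m or z of pot in the frame of hotplate below 0.054 m).
It fails at once if the pot is tipped more than 0.12 rad (angle between pot's own z axis and vertical above 0.12 rad).
It fails at once if the lid touches the pot (contact force between lid and pot above 0.5 N).
It fails at once if a bystander is moved more than 15 mm (distance of any of petri, label_tape, marker_red from where it was at the start of the episode above 0.015 m).
It also fails if it takes over 54 s, if anything falls off the work surface, if the arm or the gripper's body presses on something with over 40 N, if the wrist force passes 120 N, or if a joint passes its speed limit or range.

## Robot

A 6-joint arm with a two-finger parallel gripper is mounted at the origin on a cart in front of the work surface, level with it; the furniture and walls round the work are solid. World frame = base frame: x ahead of the robot, y to its left, z up, the work surface at z = 0. Lengths are in mm, angles in rad, forces in N, time in s.
With the tool pointing down it reaches from about 350 to 975 mm from the base axis. Payload 7.1 kg.
Tool frame: the origin (TCP) lies at the very end of the fingers, on their centre line; the grasp point (between the pads) lies 19 mm behind it (ctrl.grip_depth is the distance from the TCP to the grasp point, in mm); x points along the fingers, z is the direction in which the jaws open and shut, and the axes are right-handed (so a half turn about x gives the same grasp; the last joint's range is limited). The gripper opens to 88 mm and grips with 3 to 60 N. Pads are 20 mm wide; open, the fingers measure 115 mm over their backs; the gripper's body (75 mm by 178 mm) begins 61 mm behind the grasp point.
Start: joints at [-1.224, 0.423, 1.63, -0, 1.089, -0.019], TCP at [223.577, -583.625, 192.675] pointing down, gripper open.
Joint ranges: [-3, 3], [-0.9, 2.11], [0.09, 2.58], [-1.31, 4.45], [0.11, 2.69], [-2.54, 2.54]. Speed limits (rad/s): [2.39, 2.39, 3.01, 3.14, 3.14, 3.14].

## Interface

Orientations are given as a rotation vector (axis times angle).
In Python, from workcell import ctrl gives the robot as it stands. The module is installed in compiled form; this text tells all that it offers.
- The arm moves only by the tool send_rows, never from a script. Its argument "rows" is a list of rows, each a list of 4 numbers: the shift along the tool's x, y, z in mm, then the turn about the tool's x in rad. In form: [[x, y, z, turn], ...]. A call has 1 to 10 rows; each row shifts and turns the pose as measured when the row begins, along the tool's axes as they then stand; what a row does not reach is not made up. A row lasts 1/12 s, in which the tool goes at most 41.7 mm and 7.16 degrees, less where a joint would pass 70% of its speed; a pose out of reach is approached as far as the arm can. A call with a gripper value outside its range is refused whole. "fingers" is the opening, from 0 (shut) to 1 (fully open), set as the call begins (left out, the last holds). The fingers move at their own pace and stop on an object; the grip force is fixed at half the most. Time passes only in rows, so rows that do not move let the fingers close. It gives the time, the measured TCP pose, the force and the opening at its end, in the units of the state.
- ctrl.get_obs(): the state, without advancing time (a new reading comes with each control period).
- ctrl.get_image(name): name is "side" or "top"; returns a dict with "img" (480x640x3 uint8, red, green, blue), "depth" (480x640 float32, mm along the optical axis (not along the pixel's ray), 0 where there is no reading), "mtx" (3x3 intrinsics, pixels), "dist_coeffs" ([k1, k2, p1, p2, k3] as OpenCV has them; the pictures are not rectified), "world_from_camera" (4x4, takes a point from camera to world coordinates). Camera axes: x right, y down, z forward; pixel columns grow to the right and rows downward; lengths in mm; the calibration is good to about 2 mm. A picture is of the moment at which its call begins.
- ctrl.close_job(): hands the job in, once; it reports no verdict.
The state is a dict: "t": time; "qpos": joint angles; "qvel": joint speeds; "joint_torque": joint torques, N m; "ee_pos": TCP position; "orientation": TCP orientation; "ft_force": force on the tool from outside, world axes, zero at the start; "moment": the same for the moment, N m; "width": finger opening in mm.
Only numpy, scipy, OpenCV 4.12 (cv2) and the standard library are available. Lean on these libraries where they do the work, as an engineer would, in place of code of your own. Each camera call takes 0.05 s, during which the arm holds its last target.

## Working session

There is one attempt and no reset: what is moved stays moved. The work goes in short steps, Python scripts to look and compute and a tool call to move; the robot and the scene stay as the last step left them, time stands still between calls to the robot, and variables do not carry over. Pictures are saved under pics/ and viewed, and the job is handed in when it is done.

Besides the shell and the picture viewer there is one more tool, called after ">>>" in YAML: its name, and indented under it one key for each argument. send_rows: Moves the arm, as the interface text tells. Its arguments: {"type":"object","properties":{"rows":{"type":"array"},"fingers":{"type":"number"}},"required":["rows"]}

```bash
mkdir -p pics; python3 - <<'E'
from workcell import ctrl
import cv2,pickle
o=ctrl.get_obs(); print(o, ctrl.grip_depth)
d={}
for n in("side","top"):
    im=ctrl.get_image(n); d[n]=im
    cv2.imwrite(f"pics/{n}0.png",im["img"][:,:,::-1]); print(n,im["mtx"],im["dist_coeffs"],im["world_from_camera"])
pickle.dump(d,open("im0.pkl","wb"))
E
```

```text
{'t': 0.0, 'qpos': array([-1.22395484e+00,  4.23830057e-01,  1.63067658e+00, -2.68488587e-05,
        1.08857968e+00, -1.90226171e-02]), 'qvel': array([ 1.23127315e-03, -2.64094531e-04, -3.23941362e-05,  1.73720501e-04,
        1.74146665e-04, -1.88761249e-03]), 'joint_torque': array([-8.19563229e-04, -5.44625759e+01, -2.73667306e+01,  6.42346242e-02,
        2.26948113e-02, -1.37462407e-04]), 'ee_pos': array([ 223.40066105, -583.07889673,  191.91372593]), 'orientation': array([ 0.93646776,  1.36162487, -0.93506355]), 'ft_force': array([ 0.12824858,  0.47630999, -0.20494499]), 'moment': array([-0.04097297,  0.00266485,  0.07865353]), 'width': 87.9912440452074} 18.700000000000003
side [[496.64922445   0.         329.84436546]
 [  0.         496.64922445 238.50411274]
 [  0.           0.           1.        ]] [-0.05854715  0.          0.          0.          0.        ] [[ 9.98848297e-01 -2.60130385e-02  4.03162783e-02  5.27449230e+02]
 [-4.79781253e-02 -5.48947918e-01  8.34478449e-01 -7.46203883e+02]
 [ 4.24217062e-04 -8.35451677e-01 -5.49563750e-01  7.26250905e+02]
 [ 0.00000000e+00  0.00000000e+00  0.00000000e+00  1.00000000e+00]]
top [[562.74290831   0.         327.08801336]
 [  0.         562.74290831 235.46722774]
 [  0.           0.           1.        ]] [-0.07240911  0.          0.          0.          0.        ] [[-1.63544714e-03 -9.90742837e-01  1.35742243e-01  3.94319318e+02]
 [-9.99984782e-01  9.05072339e-04 -5.44214021e-03  1.60305632e+02]
 [ 5.26890489e-03 -1.35749077e-01 -9.90729240e-01  1.53651086e+03]
 [ 0.00000000e+00  0.00000000e+00  0.00000000e+00  1.00000000e+00]]
```

View pics/top0.png

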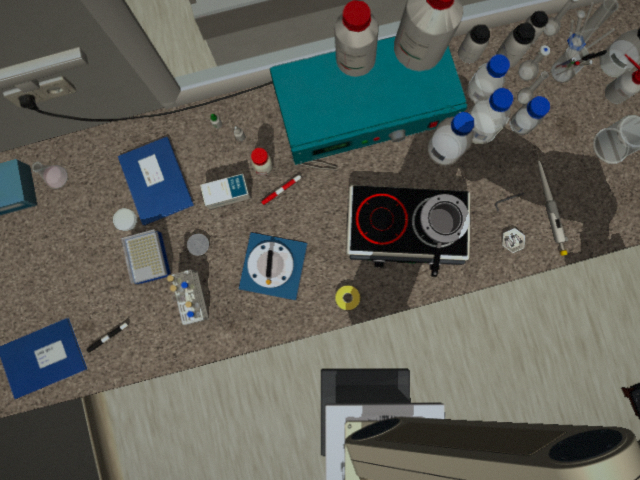

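View pics/side0.png

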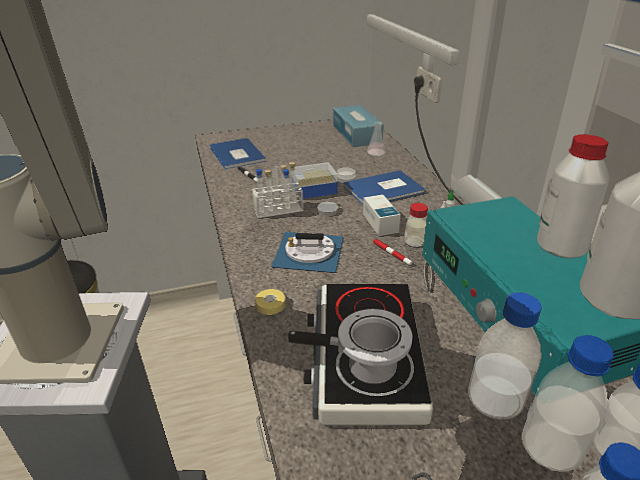

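The top view shows the red ring at (382,219), the pot at (441,219) with its grip at (435,265), the lid at (270,262) with its port below at (268,282), and the tape at (347,298). The side view agrees: red ring (370,308), pot (375,335), lid (310,247). I'll enlarge both.

```bash
cat > h.py <<'E'
import numpy as np,cv2,pickle
def ray(im,uv):
    p=cv2.undistortPoints(np.float64(uv).reshape(-1,1,2),im["mtx"],im["dist_coeffs"]).reshape(-1,2)
    d=np.c_[p,np.ones(len(p))]; T=im["world_from_camera"]
    return T[:3,3],d@T[:3,:3].T
def onz(im,uv,z):
    o,d=ray(im,uv); return o+d*((z-o[2])/d[:,2])[:,None]
def proj(im,P):
    T=np.linalg.inv(im["world_from_camera"]); P=np.float64(P).reshape(-1,3)
    return cv2.projectPoints(P,cv2.Rodrigues(T[:3,:3])[0],T[:3,3],im["mtx"],im["dist_coeffs"])[0].reshape(-1,2)
def tri(ia,ua,ib,ub):
    o1,d1=ray(ia,[ua]);o2,d2=ray(ib,[ub]);d1=d1[0];d2=d2[0]
    s=np.linalg.lstsq(np.c_[d1,-d2],o2-o1,rcond=None)[0]
    a=o1+d1*s[0];b=o2+d2*s[1]; return (a+b)/2,np.linalg.norm(a-b)
def depthpt(im,uv):
    o,d=ray(im,uv); z=np.array([im["depth"][int(round(v)),int(round(u))] for u,v in uv]); return o+d*z[:,None]
def crop(im,x0,y0,x1,y1,name):
    c=im["img"][y0:y1,x0:x1,::-1]; k=min(800/(x1-x0),600/(y1-y0)); 
    cv2.imwrite(name,cv2.resize(c,None,fx=k,fy=k,interpolation=cv2.INTER_CUBIC)); print(name,"scale",k)
E
python3 - <<'E'
from h import *
d=pickle.load(open("im0.pkl","rb"))
crop(d["top"],340,175,480,280,"pics/t_pot.png");crop(d["top"],230,225,310,305,"pics/t_lid.png")
crop(d["side"],280,275,440,395,"pics/s_pot.png");crop(d["side"],265,225,350,280,"pics/s_lid.png")
E
```

```text
pics/t_pot.png scale 5.714285714285714
pics/t_lid.png scale 7.5
pics/s_pot.png scale 5.0
pics/s_lid.png scale 9.411764705882353
```

View pics/t_pot.png

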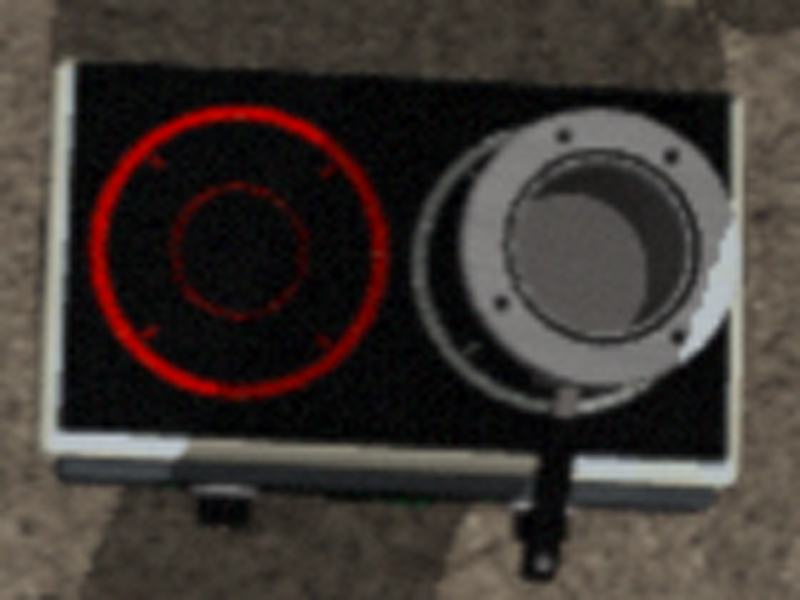

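View pics/t_lid.png

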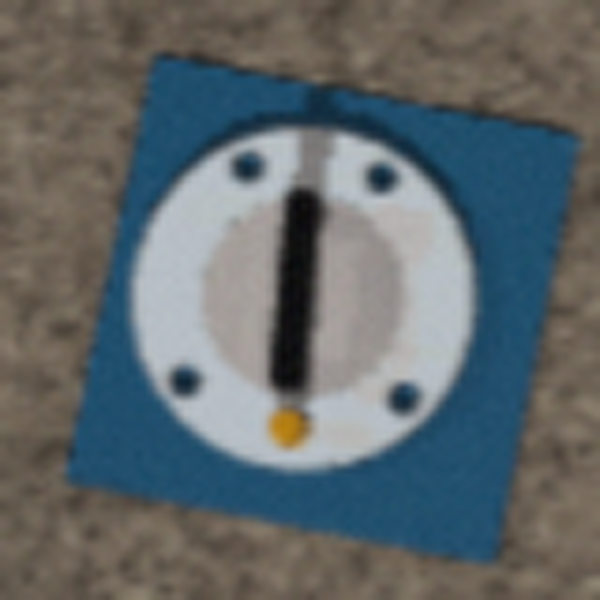

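View pics/s_pot.png

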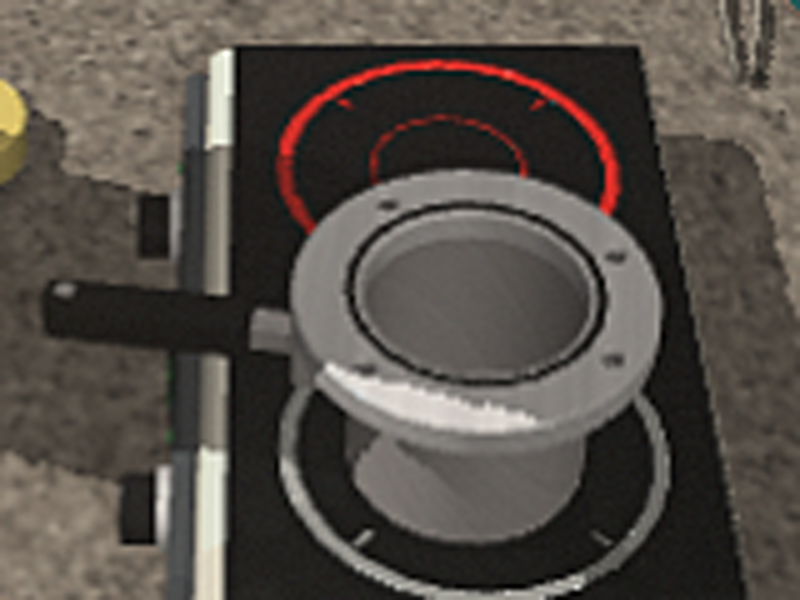

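View pics/s_lid.png

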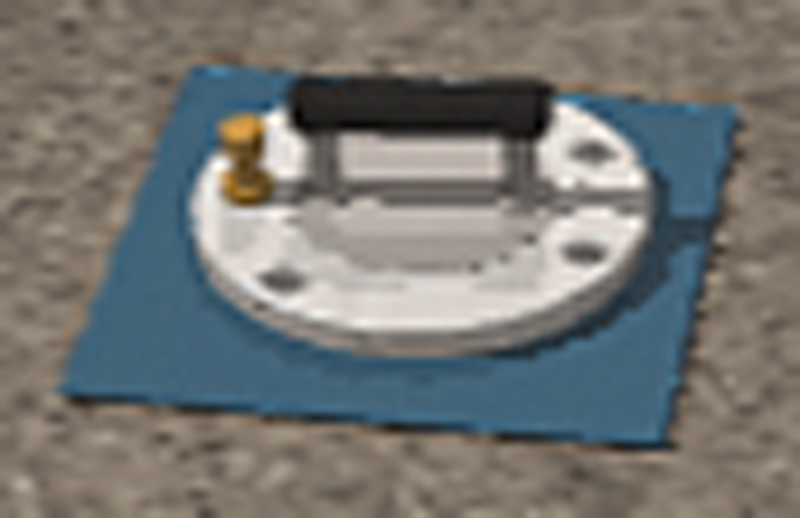

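```bash
cat >> h.py <<'E'
def cen(im,x0,y0,k,pts,r=2.6):
    # refine dark-blob centre: darkness-weighted centroid in window
    g=im["img"].astype(float).mean(2); out=[]
    for c in pts:
        u,v=x0+(c[0]+.5)/k-.5,y0+(c[1]+.5)/k-.5
        for _ in range(4):
            ys,xs=np.mgrid[int(v)-5:int(v)+7,int(u)-5:int(u)+7]
            R=np.hypot(xs-u,ys-v); w=g[ys,xs]; m=R<r
            bg=np.median(w[(R>r)&(R<r+1.6)]); a=np.clip(bg-w,0,None)*m
            u,v=(a*xs).sum()/a.sum(),(a*ys).sum()/a.sum()
        out.append((u,v))
    return np.array(out)
XY=np.array([[45.9,24.4],[-33.4,39.8],[-33.4,-39.8],[45.9,-24.4]])
def fit2(W):  # pose from holes: xy, yaw
    z=(W[:,0]+1j*W[:,1]); m=XY[:,0]+1j*XY[:,1]
    a=np.vdot(m-m.mean(),z-z.mean()); yaw=np.angle(a); c=z.mean()-np.exp(1j*yaw)*m.mean()
    res=abs(c+np.exp(1j*yaw)*m-z); return np.array([c.real,c.imag]),yaw,res,abs(a)/np.vdot(m-m.mean(),m-m.mean()).real
def redring(im,z=60):
    h=cv2.cvtColor(im["img"],cv2.COLOR_RGB2HSV); m=((h[...,0]<8)|(h[...,0]>172))&(h[...,1]>170)&(h[...,2]>90)
    ys,xs=np.nonzero(m); W=onz(im,np.c_[xs,ys],z)[:,:2]; return W
E
python3 - <<'E'
from h import *
d=pickle.load(open("im0.pkl","rb"));t,s=d["top"],d["side"]
from scipy.optimize import least_squares
for n,im in d.items():
    W=redring(im); c=np.array([640,70 if n=="top" else 70.]); 
    c=np.median(W,0)
    for _ in range(5):
        r=np.hypot(*(W-c).T); k=(r>55)&(r<80)
        f=least_squares(lambda p:np.hypot(W[k,0]-p[0],W[k,1]-p[1])-p[2],[*c,66],loss="soft_l1"); c=f.x[:2]
    print(n,"red",f.x,k.sum())
P=cen(t,340,175,5.714285,[(671,156),(564,135),(501,302),(679,338)])
# order: hole0 (+x,+y = up-left in image), 1 (-x,+y)=down-left,2,3
Pt=cen(t,340,175,5.714285,[(564,135),(501,302),(679,338),(671,156)])
Ps=cen(s,280,275,5,[(616,257),(389,205),(366,369),(613,360)])
Lt=cen(t,230,225,7.5,[(248,167),(184,381),(404,398),(382,178)])
Ls=cen(s,265,225,9.41176,[(593,152),(283,280),(585,252)])
print(Pt,Ps,Lt,Ls)
for i in range(4): print("pot hole",i,tri(t,Pt[i],s,Ps[i]))
for i,j in((0,0),(2,1),(3,2)): print("lid hole",i,tri(t,Lt[i],s,Ls[j]))
print("pot top",fit2(onz(t,Pt,140))); print("pot side",fit2(onz(s,Ps,140)))
print("lid top",fit2(onz(t,Lt,14)))
q=lambda x0,y0,k,p:[(x0+(a+.5)/k-.5,y0+(b+.5)/k-.5) for a,b in p]
B=q(230,225,7.5,[(303,190),(290,390)]); Bs=q(265,225,9.41176,[(545,80),(298,80)])
for i in(0,1): print("bar",tri(t,B[i],s,Bs[i]))
print(onz(t,B,50))
Hh=q(340,175,5.714285,[(560,425),(537,575)]);Hs=q(280,275,5,[(255,305),(47,285)])
for i in(0,1): print("handle",tri(t,Hh[i],s,Hs[i]))
print(onz(t,Hh,121), depthpt(t,Hh))
for p in Pt: print(depthpt(t,[p+[3,0]]))
print("plate depth",depthpt(t,[(382,219)]),depthpt(s,[(372,300)]))
print('tape',onz(t,[(347,298)],19),'bar depth',depthpt(t,q(230,225,7.5,[(297,290)])))
E
```

```text
side red [1475.54166423  766.96004733   62.73957228] 123
top red [1048.74551674   69.58916819   66.        ] 0
[[438.20499603 198.35448057]
 [427.30233333 227.63133333]
 [457.9490485  233.28238183]
 [456.9852833  201.99705666]] [[402.8749354  325.95245478]
 [357.19892151 315.55602157]
 [353.03038829 348.26786719]
 [402.34042553 346.58763931]] [[262.62370225 246.81214496]
 [254.13322288 275.37286814]
 [283.3002239  277.72155506]
 [280.32824503 248.27683671]] [[327.25758045 240.7238552 ]
 [294.74025974 254.31554932]
 [326.77090909 251.40272727]]
pot hole 0 (array([ 681.37839256, -130.01983472,  138.14388229]), np.float64(0.9959858250348216))
pot hole 1 (array([ 606.08231861, -100.07324747,  138.18215794]), np.float64(0.9203741765318895))
pot hole 2 (array([ 591.86614578, -177.5161126 ,  138.0879441 ]), np.float64(1.354846028238699))
pot hole 3 (array([ 672.20500057, -177.86808905,  138.07523034]), np.float64(1.3456338816359936))
lid hole 0 (array([572.35724455, 327.82939003,  12.1914316 ]), np.float64(0.5160345953042375))
lid hole 2 (array([488.33901692, 270.73865601,  11.93487493]), n
[... 947 characters left out ...]
133696]), np.float64(5.129132366761536))
handle (array([ 487.00029534, -116.13429403,  120.73151291]), np.float64(0.48526468499998365))
[[ 553.40097102 -128.13668173  121.        ]
 [ 486.74103446 -116.10545637  121.        ]] [[ 553.13442985 -127.6533969   123.37168715]
 [ 486.3987744  -115.08183897  126.24198051]]
[[ 680.03445217 -136.77515742  142.276878  ]]
[[ 605.29160842 -107.26624242  140.31168125]]
[[ 590.01369706 -183.11095366  146.34802181]]
[[ 672.14548801 -186.27543903  134.97570553]]
plate depth [[640.31173806   6.19066537  62.55323576]] [[652.19739727  33.39902889  58.34891149]]
tape [[432.77287836  98.79939575  19.        ]] bar depth [[523.88941408 305.73241946  49.88145562]]
```

```bash
cat >> h.py <<'E'
from scipy.optimize import least_squares
def red(im,n):
    W=redring(im); c=np.array([638.,5.])
    for _ in range(5):
        r=np.hypot(*(W-c).T); k=(r>56)&(r<76)
        f=least_squares(lambda p:np.hypot(W[k,0]-p[0],W[k,1]-p[1])-p[2],[*c,66],loss="soft_l1"); c=f.x[:2]
    return f.x,k.sum()
E
python3 - <<'E'
from h import *
from workcell import ctrl
from scipy.spatial.transform import Rotation as R
d=pickle.load(open("im0.pkl","rb"))
for n,im in d.items(): print(n,red(im,n))
o=ctrl.get_obs(); print(R.from_rotvec(o["orientation"]).as_matrix().round(3),o["ee_pos"])
E
```

```text
side (array([643.17020561,   7.0369655 ,  66.01431817]), np.int64(260))
top (array([642.14234441,   7.58978389,  65.94504344]), np.int64(302))
[[-0.     0.934  0.358]
 [ 0.001  0.358 -0.934]
 [-1.     0.    -0.001]] [ 223.41089016 -583.12890358  192.01052731]
```

>>> send_rows:
  rows:
    - [0,29,-21,0]
    - [0,29,-21,0]
    - [0,29,-21,0]
    - [0,29,-21,0]
    - [0,29,-21,0]
    - [0,29,-21,0]
    - [0,29,-21,0]
    - [0,29,-21,0]
    - [0,29,-21,0]
    - [0,29,-21,0]
  fingers: 1

```text
t: 0.93
ee_pos: [421.7, -275.5, 188.5]
orientation: [0.945, 1.361, -0.945]
ft_force: [0.8, -0.8, -0.0]
width: 87.6
```

```bash
cat >> h.py <<'E'
from scipy.spatial.transform import Rotation as R
def need(xyz,zyaw):
    # shift in the tool axes to reach TCP xyz, with tool z's yaw = zyaw (deg) and tool vertical
    from workcell import ctrl
    o=ctrl.get_obs(); M=R.from_rotvec(o["orientation"]).as_matrix()
    psi=np.degrees(np.arctan2(M[1,2],M[0,2])); dlt=(zyaw-psi+180)%360-180
    print("t",round(o["t"],2),"tcp",o["ee_pos"].round(1),"zyaw",psi.round(2),"tilt",M[2].round(3),"q",o["qpos"].round(2),"F",o["ft_force"].round(1),"w",round(o["width"],1))
    print("shift tool",(M.T@(np.array(xyz)-o["ee_pos"])).round(1),"turn",np.radians(-dlt).round(3))
E
python3 -c "
from h import *
need([518,-124.2,190],-100.8)"
```

```text
t 0.93 tcp [ 421.7 -275.5  188.5] zyaw -69.71 tilt [-1.    -0.003 -0.004] q [-0.6   0.25  1.89  0.    1.    0.61] F [ 0.8 -0.8 -0. ] w 87.6
shift tool [  -1.5  142.8 -108.5] turn 0.543
```

>>> send_rows:
  rows:
    - [0,29,-22,0]
    - [0,29,-22,0]
    - [0,29,-22,0]
    - [0,29,-22,0]
    - [0,27,-21,0]
    - [0,0,0,0.109]
    - [0,0,0,0.109]
    - [0,0,0,0.109]
    - [0,0,0,0.109]
    - [0,0,0,0.109]

```text
t: 1.77
ee_pos: [523.6, -105.7, 186.2]
orientation: [1.356, 1.116, -1.359]
ft_force: [-0.8, 0.5, 0.2]
width: 87.7
```

```bash
python3 -c "
from h import *
need([518,-124.2,93.3],-100.8)"
```

```text
t 1.77 tcp [ 523.6 -105.7  186.2] zyaw -101.51 tilt [-1.    -0.008 -0.004] q [-0.22  0.3   1.83  0.    1.02  1.55] F [-0.8  0.5  0.2] w 87.7
shift tool [92.8 -1.1 19.6] turn -0.012
```

>>> send_rows:
  rows:
    - [0,-1,19,-0.012]
    - [0,0,0,0]
    - [20,0,0,0]
    - [20,0,0,0]

```text
t: 2.1
ee_pos: [520.9, -124.1, 148.0]
orientation: [1.354, 1.114, -1.351]
ft_force: [0.4, 0.2, -0.5]
width: 87.8
```

```bash
python3 -c "
from h import *
need([518,-124.2,93.3],-100.8)
from workcell import ctrl
for n in('top','side'):
    im=ctrl.get_image(n)
    crop(im,*((380,180,480,280) if n=='top' else (270,240,430,360)),f'pics/a_{n}.png')
"
```

```text
t 2.1 tcp [ 520.9 -124.1  148. ] zyaw -101.2 tilt [-1.    -0.002 -0.004] q [-0.26  0.35  1.86  0.    0.93  1.51] F [ 0.4  0.2 -0.5] w 87.8
shift tool [54.7 -2.7  0.9] turn -0.007
pics/a_top.png scale 6.0
pics/a_side.png scale 5.0
```

View pics/a_side.png

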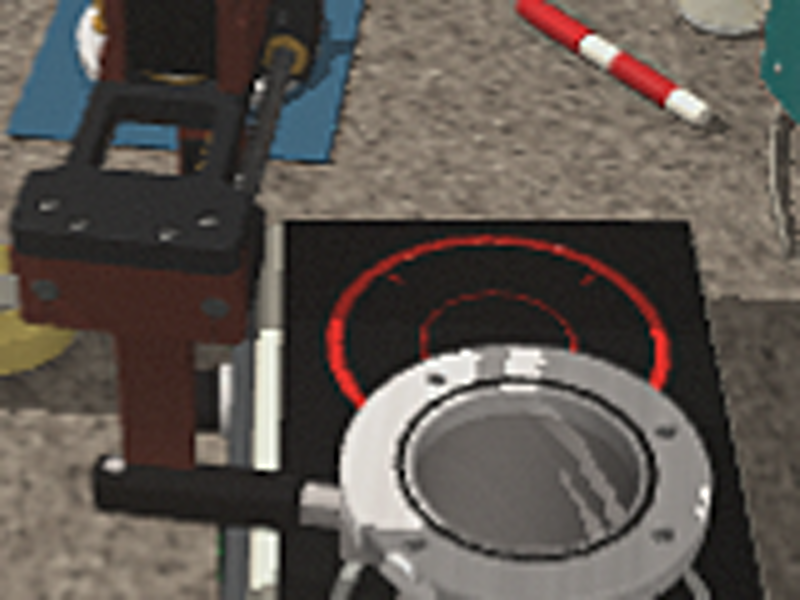

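Seen from the side, the open fingers (120-195, 340-470 in the crop) stand over the grip. I'll descend.

>>> send_rows:
  rows:
    - [18,-1,0,0]
    - [18,-1,0,0]
    - [18,-1,0,0]
    - [1,0,0,0]

```text
t: 2.53
ee_pos: [517.1, -121.8, 91.9]
orientation: [1.353, 1.119, -1.353]
ft_force: [-0.4, 0.5, -0.4]
width: 87.9
```

```bash
python3 -c "
from h import *
need([518,-124.2,93.3],-100.8)
from workcell import ctrl
for n in('top','side'):
    im=ctrl.get_image(n)
    crop(im,*((380,180,480,280) if n=='top' else (270,240,430,360)),f'pics/b_{n}.png')
"
```

```text
t 2.53 tcp [ 517.1 -121.8   91.9] zyaw -101.17 tilt [-1.    -0.006 -0.005] q [-0.26  0.43  1.9   0.01  0.81  1.51] F [-0.4  0.5 -0.4] w 87.9
shift tool [-1.4  1.3  2.2] turn -0.006
pics/b_top.png scale 6.0
pics/b_side.png scale 5.0
```

View pics/b_side.png

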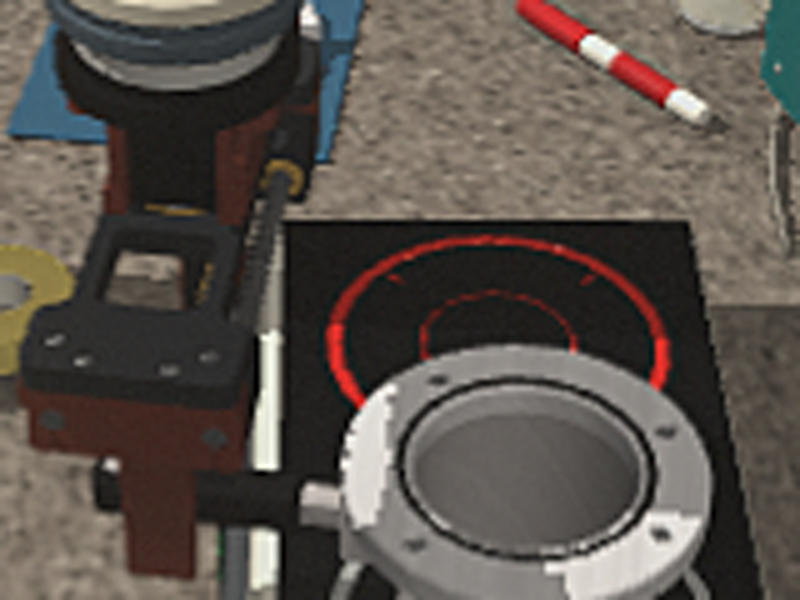

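View pics/b_top.png

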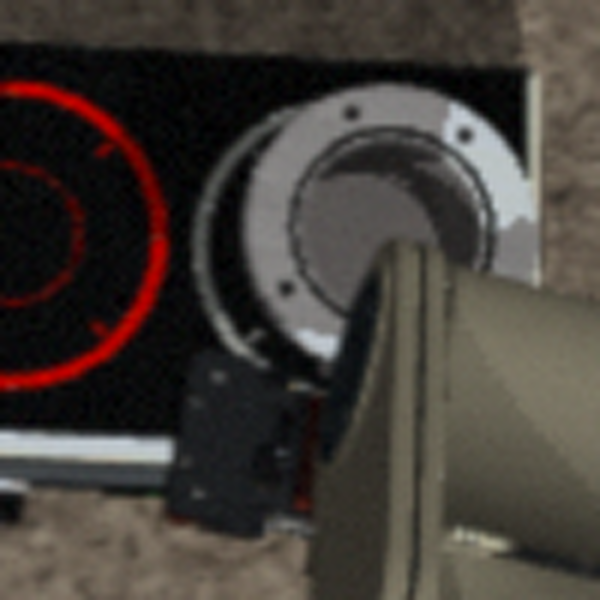

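The near finger hangs in front of the grip (160,520), with the far one hidden behind it. The grip is straddled, so I'll centre and close.

>>> send_rows:
  rows:
    - [-1,1,2,-0.006]
    - [0,0,0,0]
    - [0,0,0,0]
  fingers: 0.3

```text
t: 2.88
ee_pos: [522.3, -125.1, 98.9]
orientation: [1.351, 1.115, -1.342]
ft_force: [0.1, 0.6, 0.7]
width: 71.2
```

>>> send_rows:
  rows:
    - [0,0,0,0]
    - [0,0,0,0]
    - [0,0,0,0]
    - [0,0,0,0]
    - [0,0,0,0]
    - [0,0,0,0]
  fingers: 0

```text
t: 3.38
ee_pos: [524.0, -125.6, 101.7]
orientation: [1.352, 1.111, -1.339]
ft_force: [-0.0, -0.3, -0.4]
width: 31.3
```

```bash
python3 -c "
from h import *
need([518,-124.2,93.3],-100.8)
"
```

```text
t 3.38 tcp [ 524.  -125.6  101.7] zyaw -100.78 tilt [-1.     0.007 -0.004] q [-0.26  0.42  1.89  0.01  0.82  1.49] F [-0.  -0.3 -0.4] w 31.3
shift tool [ 8.4 -6.2 -0.3] turn 0.0
```

Zero rows drift about 0.5 mm/row up and forward, which would lift the pot. I'll stop the closing, return to the pose and measure the drift.

>>> send_rows:
  rows:
    - [4,-3,0,0]
    - [4,-3,0,0]
    - [0.5,0,0,0]
  fingers: 0.35

```text
t: 3.63
ee_pos: [517.6, -124.4, 92.4]
orientation: [1.352, 1.111, -1.339]
ft_force: [-0.6, -1.0, -0.3]
width: 30.8
```

>>> send_rows:
  rows:
    - [0.5,-0.3,0,0]
    - [0.5,-0.3,0,0]
    - [0.5,-0.3,0,0]
    - [0.5,-0.3,0,0]

```text
t: 3.97
ee_pos: [515.4, -123.9, 89.3]
orientation: [1.352, 1.112, -1.34]
ft_force: [0.5, -0.5, 0.2]
width: 31.1
```

>>> send_rows:
  rows:
    - [0.5,-0.3,0,0]
    - [0.5,-0.3,0,0]
    - [0.5,-0.3,0,0]
    - [0.5,-0.3,0,0]

```text
t: 4.3
ee_pos: [514.5, -123.7, 87.3]
orientation: [1.352, 1.112, -1.34]
ft_force: [0.0, -0.4, -0.2]
width: 30.5
```

```bash
python3 -c "
from h import *
need([518,-124.2,93.3],-100.8)
"
```

```text
t 4.3 tcp [ 514.5 -123.7   87.3] zyaw -100.78 tilt [-1.     0.006 -0.004] q [-0.26  0.43  1.92  0.01  0.78  1.49] F [ 0.  -0.4 -0.2] w 30.5
shift tool [-6.   3.6 -0.2] turn 0.0
```

>>> send_rows:
  rows:
    - [0,0,0,0]
    - [0,0,0,0]

```text
t: 4.47
ee_pos: [514.4, -123.7, 87.2]
orientation: [1.352, 1.112, -1.34]
ft_force: [0.1, -0.5, -0.3]
width: 30.6
```

>>> send_rows:
  rows:
    - [0,0,0,0]
    - [0,0,0,0]

```text
t: 4.63
ee_pos: [514.5, -123.7, 87.2]
orientation: [1.352, 1.112, -1.34]
ft_force: [0.3, -0.3, 0.5]
width: 30.5
```

>>> send_rows:
  rows:
    - [0,0,0,0]
    - [0,0,0,0]

```text
t: 4.8
ee_pos: [514.5, -123.7, 87.3]
orientation: [1.352, 1.112, -1.34]
ft_force: [0.3, -1.0, -0.5]
width: 30.6
```

>>> send_rows:
  rows:
    - [0,0,0,0]
    - [0,0,0,0]

```text
t: 4.97
ee_pos: [514.6, -123.7, 87.3]
orientation: [1.352, 1.112, -1.34]
ft_force: [0.7, 0.3, -0.9]
width: 30.9
```

The drift was after-motion and it settles. I'll correct gently, then close.

>>> send_rows:
  rows:
    - [-1.5,1,0,0]
    - [-1.5,1,0,0]
    - [-1.5,1,0,0]
    - [-0.5,0.3,0,0]
    - [0,0,0,0]
    - [0,0,0,0]

```text
t: 5.47
ee_pos: [518.4, -124.5, 93.1]
orientation: [1.352, 1.111, -1.339]
ft_force: [0.1, -1.0, 0.3]
width: 30.7
```

>>> send_rows:
  rows:
    - [0,0,0,0]
    - [0,0,0,0]
    - [0,0,0,0]
    - [0,0,0,0]
  fingers: 0

```text
t: 5.8
ee_pos: [518.3, -124.5, 93.1]
orientation: [1.352, 1.111, -1.339]
ft_force: [-0.1, 0.7, 0.4]
width: 7.5
```

```bash
python3 -c "
from h import *
need([518,-124.2,93.3],-100.8)
"
```

```text
t 5.8 tcp [ 518.3 -124.5   93.1] zyaw -100.78 tilt [-1.     0.007 -0.004] q [-0.26  0.43  1.91  0.01  0.8   1.49] F [-0.1  0.7  0.4] w 7.5
shift tool [-0.2 -0.3 -0.2] turn 0.0
```

Width 7.5 is less than the 15 mm grip, so I need to look.

```bash
python3 -c "
from h import *
from workcell import ctrl
for n in('top','side'):
    im=ctrl.get_image(n)
    crop(im,*((380,180,480,280) if n=='top' else (270,240,430,360)),f'pics/c_{n}.png')
"
```

```text
pics/c_top.png scale 6.0
pics/c_side.png scale 5.0
```

View pics/c_side.png

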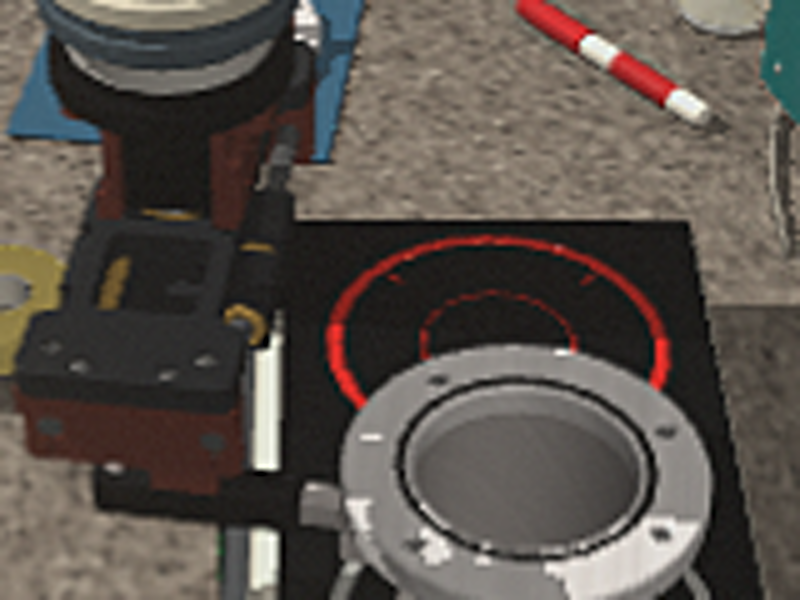

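View pics/c_top.png

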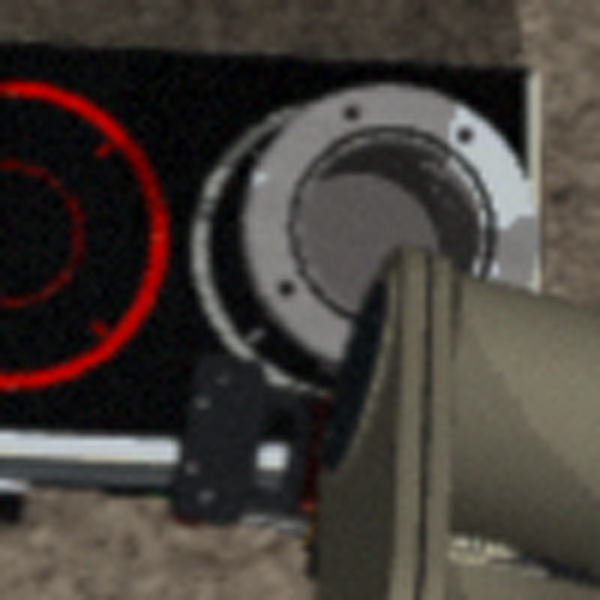

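```bash
python3 -c "
from h import *
from workcell import ctrl
im={n:ctrl.get_image(n) for n in('top','side')}
pickle.dump(im,open('im1.pkl','wb'))
o=ctrl.get_obs();p=o['ee_pos'];zz=R.from_rotvec(o['orientation']).as_matrix()[:,2]
for nm,P in (('tcp',p),('pad near',p+zz*4),('pad near60',p+zz*4+[0,0,60]),('handle mid top',[518,-124.2,121]),('handle mid bottom',[518,-124.2,102])):
    u=proj(im['side'],P)[0]; print(nm,u,'crop',(u-[270,240]+.5)*5-.5)
s=im['side']
for u in [(300,342),(303,335),(310,335),(295,338),(300,330),(298,320)]: print(u,depthpt(s,[u]).round(1),s['img'][u[1],u[0]])
crop(s,280,310,360,370,'pics/d_side.png')
"
```

```text
tcp [307.42995063 345.91002741] crop [189.14975315 531.55013705]
pad near [307.02589995 347.5670532 ] crop [187.12949976 539.83526598]
pad near60 [306.10700849 322.09639681] crop [182.53504245 412.48198405]
handle mid top [306.83113449 334.22703544] crop [186.15567243 473.13517721]
handle mid bottom [307.11392044 342.15547899] crop [187.5696022  512.77739496]
(300, 342) [[ 505.8 -128.7  107.5]] [23 22 20]
(303, 335) [[ 511.7 -135.2  130.2]] [68 43 36]
(310, 335) [[ 523.5 -136.9  131.3]] [68 40 33]
(295, 338) [[ 497.5 -127.7  116.4]] [35 32 30]
(300, 330) [[ 509.4 -207.1  210.7]] [64 40 34]
(298, 320) [[ 507.4 -214.7  237.7]] [38 37 35]
pics/d_side.png scale 10.0
```

View pics/d_side.png

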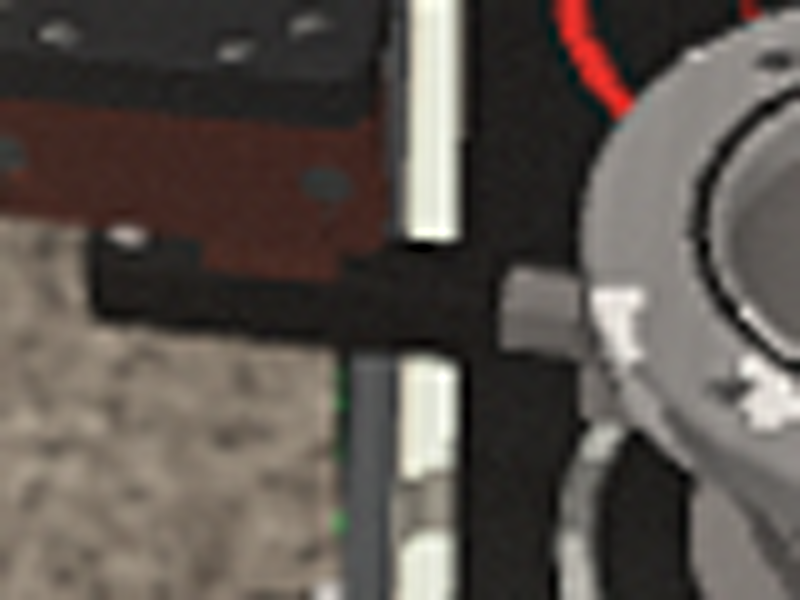

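```bash
python3 -c "
from h import *
im=pickle.load(open('im1.pkl','rb'));s=im['side']
zz=np.array([-.187,-.982,0])
for z in (92,120,130):
  for off in (44,57): 
    P=np.array([517.1,-121.8,z])+zz*off
    print(z,off,(proj(s,P)[0]-[270,240]+.5)*5-.5)
for v in range(328,350,1): print(v,[ (depthpt(s,[(u,v)])[0].round(0)).tolist()+s['img'][v,u].tolist() for u in (307,)])
"
```

```text
92 44 [162.49500931 622.14684783]
92 57 [155.27360247 651.37853711]
120 44 [159.82465188 563.55957128]
120 57 [152.42092873 592.63112566]
130 44 [158.84794122 542.06839348]
130 57 [151.37711848 571.07235099]
328 [[520.0, -209.0, 216.0, 64, 40, 35]]
329 [[520.0, -211.0, 216.0, 65, 39, 33]]
330 [[520.0, -210.0, 213.0, 63, 40, 34]]
331 [[520.0, -209.0, 210.0, 63, 38, 33]]
332 [[520.0, -209.0, 208.0, 64, 38, 32]]
333 [[520.0, -209.0, 206.0, 64, 39, 34]]
334 [[520.0, -209.0, 204.0, 65, 37, 32]]
335 [[518.0, -135.0, 130.0, 69, 43, 35]]
336 [[518.0, -135.0, 127.0, 73, 45, 39]]
337 [[518.0, -136.0, 126.0, 66, 40, 33]]
338 [[518.0, -130.0, 118.0, 28, 29, 28]]
339 [[518.0, -130.0, 116.0, 32, 30, 27]]
340 [[518.0, -131.0, 114.0, 31, 30, 26]]
341 [[518.0, -132.0, 112.0, 33, 31, 27]]
342 [[518.0, -131.0, 109.0, 29, 25, 25]]
343 [[518.0, -130.0, 106.0, 31, 29, 30]]
344 [[518.0, -132.0, 105.0, 81, 74, 66]]
345 [[516.0, -30.0, -1.0, 132, 120, 106]]
346 [[516.0, -31.0, -2.0, 127, 114, 103]]
347 [[516.0, -35.0, -1.0, 133, 122, 108]]
348 [[516.0, -37.0, -1.0, 134, 124, 110]]
349 [[516.0, -41.0, -0.0, 126, 116, 103]]
```

The side depth puts the fingertip at z≈126, while the TCP reads 93. The gripper body's underside is also ~31 mm higher than it should be, at 204 against 173. So the fingers closed above the grip, and the real tips stand ~33 mm higher than reported. I'll open and measure this offset properly.

>>> send_rows:
  rows:
    - [0,0,0,0]
    - [0,0,0,0]
    - [0,0,0,0]
    - [0,0,0,0]
    - [0,0,0,0]
    - [0,0,0,0]
    - [0,0,0,0]
    - [0,0,0,0]
    - [0,0,0,0]
  fingers: 1

```text
t: 6.75
ee_pos: [518.3, -124.5, 93.0]
orientation: [1.352, 1.112, -1.339]
ft_force: [-0.6, 0.1, -0.1]
width: 57.2
```

```bash
python3 -c "
from h import *
from workcell import ctrl
need([518,-124.2,60],-100.8)
im={n:ctrl.get_image(n) for n in('top','side')}
pickle.dump(im,open('im2.pkl','wb'));s=im['side']
for v in range(326,360,1): print(v,[ (depthpt(s,[(u,v)])[0].round(0)).tolist()+s['img'][v,u].tolist() for u in (296,303,)])
v=345;print([(u,depthpt(s,[(u,v)])[0].round(0).tolist(),s['img'][v,u].tolist()) for u in range(288,316)])
crop(s,270,280,350,360,'pics/e_side.png');crop(im['top'],380,180,480,280,'pics/e_top.png')
"
```

```text
t 6.75 tcp [ 518.3 -124.5   93. ] zyaw -100.77 tilt [-1.     0.007 -0.004] q [-0.26  0.43  1.91  0.01  0.8   1.49] F [-0.6  0.1 -0.1] w 57.2
shift tool [33.  -0.5 -0.1] turn 0.0
326 [[504.0, -205.0, 217.0, 65, 40, 35], [514.0, -208.0, 220.0, 63, 39, 33]]
327 [[504.0, -204.0, 214.0, 66, 41, 36], [514.0, -208.0, 218.0, 66, 40, 35]]
328 [[504.0, -207.0, 215.0, 64, 40, 33], [514.0, -208.0, 215.0, 64, 38, 33]]
329 [[504.0, -207.0, 212.0, 64, 41, 34], [514.0, -207.0, 213.0, 62, 36, 32]]
330 [[504.0, -208.0, 212.0, 65, 39, 37], [514.0, -208.0, 211.0, 65, 41, 34]]
331 [[503.0, -204.0, 206.0, 64, 40, 32], [514.0, -209.0, 211.0, 63, 39, 33]]
332 [[527.0, -746.0, 726.0, 63, 38, 31], [514.0, -206.0, 205.0, 64, 38, 34]]
333 [[503.0, -205.0, 203.0, 66, 40, 34], [514.0, -208.0, 205.0, 63, 38, 35]]
334 [[501.0, -164.0, 161.0, 60, 40, 35], [513.0, -168.0, 164.0, 62, 40, 33]]
335 [[501.0, -166.0, 161.0, 61, 39, 33], [513.0, -168.0, 162.0, 60, 38, 31]]
336 [[501.0, -165.0, 158.0, 63, 43, 36], [512.0, -167.0, 159.0, 63, 41, 34]]
337 [[501.0, -162.0, 153.0, 57, 38, 32], [512.0, -168.0, 158.0, 62, 41, 34]
[... 2327 characters left out ...]
 136.0], [67, 42, 36]), (302, [510.0, -162.0, 134.0], [68, 44, 36]), (303, [512.0, -165.0, 136.0], [67, 45, 37]), (304, [513.0, -166.0, 138.0], [65, 41, 35]), (305, [515.0, -166.0, 138.0], [66, 42, 35]), (306, [517.0, -165.0, 137.0], [65, 39, 33]), (307, [518.0, -167.0, 138.0], [68, 43, 36]), (308, [520.0, -166.0, 138.0], [66, 40, 36]), (309, [522.0, -167.0, 138.0], [63, 40, 33]), (310, [523.0, -162.0, 133.0], [66, 46, 39]), (311, [524.0, -30.0, -1.0], [99, 88, 79]), (312, [526.0, -29.0, -2.0], [120, 109, 97]), (313, [528.0, -66.0, 35.0], [74, 67, 59]), (314, [530.0, -134.0, 104.0], [23, 22, 20]), (315, [532.0, -133.0, 103.0], [51, 50, 52])]
pics/e_side.png scale 7.5
pics/e_top.png scale 6.0
```

View pics/e_side.png

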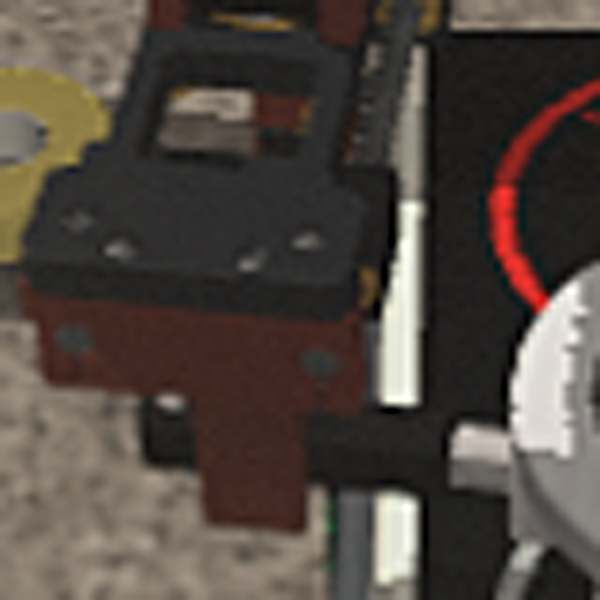

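The near finger's face (x≈512, y≈-166) fits the reported x and y, but its tip is at z≈127 with the TCP reading 93. I take the true tip as reading + 33.5 mm and descend by that much, in small rows.

>>> send_rows:
  rows:
    - [6,0,0,0]
    - [6,0,0,0]
    - [6,0,0,0]
    - [5,0,0,0]
    - [3,0,0,0]
    - [1,0,0,0]
    - [0,0,0,0]
    - [0,0,0,0]
    - [0,0,0,0]
  fingers: 1

```text
t: 7.6
ee_pos: [517.8, -124.2, 62.0]
orientation: [1.351, 1.113, -1.341]
ft_force: [0.0, 0.6, -0.3]
width: 87.8
```

```bash
python3 -c "
from h import *
from workcell import ctrl
need([518,-124.2,60],-100.8)
im={n:ctrl.get_image(n) for n in('top','side')}
s=im['side']
for v in range(350,384,3): print(v,[ (depthpt(s,[(u,v)])[0].round(0)).tolist()+s['img'][v,u].tolist() for u in (303,)])
crop(s,270,280,350,380,'pics/f_side.png');crop(im['top'],380,180,480,280,'pics/f_top.png')
"
```

```text
t 7.6 tcp [ 517.8 -124.2   62. ] zyaw -100.78 tilt [-1.     0.005 -0.004] q [-0.26  0.48  1.92  0.01  0.74  1.49] F [ 0.   0.6 -0.3] w 87.8
shift tool [ 2.   0.2 -0. ] turn 0.0
350 [[512.0, -183.0, 144.0, 59, 38, 30]]
353 [[512.0, -181.0, 135.0, 64, 41, 36]]
356 [[511.0, -181.0, 128.0, 64, 41, 34]]
359 [[511.0, -178.0, 118.0, 63, 40, 33]]
362 [[511.0, -178.0, 111.0, 63, 40, 36]]
365 [[511.0, -178.0, 104.0, 67, 42, 36]]
368 [[510.0, -175.0, 94.0, 65, 38, 30]]
371 [[508.0, -99.0, 1.0, 120, 111, 99]]
374 [[509.0, -140.0, 39.0, 105, 96, 88]]
377 [[509.0, -144.0, 36.0, 90, 81, 71]]
380 [[509.0, -146.0, 30.0, 87, 81, 71]]
383 [[508.0, -127.0, -0.0, 114, 106, 92]]
pics/f_side.png scale 6.0
pics/f_top.png scale 6.0
```

View pics/f_side.png

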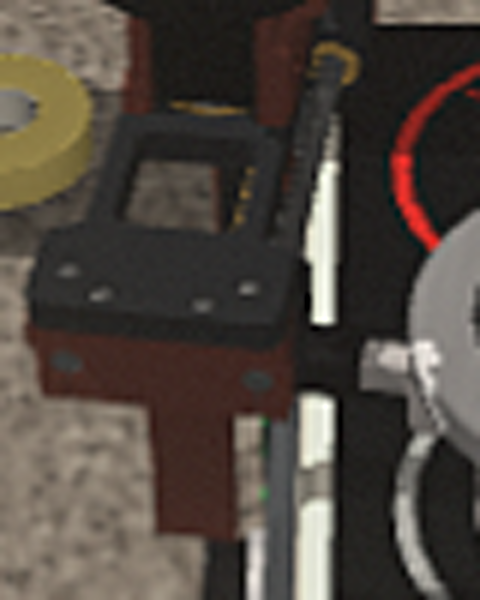

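The finger tip is now at z≈93, well below the grip's top at 121. Closing.

>>> send_rows:
  rows:
    - [0,0,0,0]
    - [0,0,0,0]
    - [0,0,0,0]
    - [0,0,0,0]
    - [0,0,0,0]
    - [0,0,0,0]
    - [0,0,0,0]
    - [0,0,0,0]
    - [0,0,0,0]
    - [0,0,0,0]
  fingers: 0

```text
t: 8.53
ee_pos: [518.6, -124.4, 63.2]
orientation: [1.352, 1.111, -1.339]
ft_force: [-0.3, -0.3, 0.6]
width: 24.5
```

>>> send_rows:
  rows:
    - [0,0,0,0]
    - [0,0,0,0]
    - [0,0,0,0]
    - [0,0,0,0]

```text
t: 8.87
ee_pos: [518.6, -123.9, 63.1]
orientation: [1.351, 1.112, -1.338]
ft_force: [-0.1, 0.7, -0.5]
width: 15.0
```

```bash
python3 -c "
from h import *
need([518+11.1,-124.2+153,62],-100.8)
"
```

```text
t 8.87 tcp [ 518.6 -123.9   63.1] zyaw -100.69 tilt [-1.     0.007 -0.004] q [-0.26  0.48  1.92  0.01  0.74  1.49] F [-0.1  0.7 -0.5] w 15.0
shift tool [   1.6  -18.1 -152. ] turn 0.002
```

Gripped at a width of 15.0. I'll slide gently and watch z.

>>> send_rows:
  rows:
    - [0,-0.4,-3,0]
    - [0,-0.6,-5,0]
    - [0,-0.6,-5,0]
    - [0,-0.6,-5,0]

```text
t: 9.2
ee_pos: [520.1, -106.9, 63.2]
orientation: [1.354, 1.108, -1.342]
ft_force: [-0.0, -3.9, -0.1]
width: 15.1
```

```bash
python3 -c "
from h import *
need([518+11.1,-124.2+153,62.5],-100.8)
"
```

```text
t 9.2 tcp [ 520.1 -106.9   63.2] zyaw -100.96 tilt [-1.     0.008 -0.003] q [-0.23  0.48  1.92  0.    0.73  1.53] F [-0.  -3.9 -0.1] w 15.1
shift tool [   0.9  -16.9 -134.9] turn -0.003
```

>>> send_rows:
  rows:
    - [0.1,-1,-7,0]
    - [0.1,-1,-8,0]
    - [0.1,-1,-8,0]
    - [0.1,-1,-8,0]
    - [0.1,-1,-8,0]
    - [0.1,-1,-8,0]

```text
t: 9.7
ee_pos: [523.6, -56.9, 63.0]
orientation: [1.355, 1.105, -1.344]
ft_force: [0.9, -5.1, 1.1]
width: 14.7
```

```bash
python3 -c "
from h import *
need([518+11.1,-124.2+153,62.5],-100.8)
"
```

```text
t 9.7 tcp [523.6 -56.9  63. ] zyaw -101.12 tilt [-1.     0.009 -0.001] q [-0.13  0.47  1.93  0.    0.73  1.63] F [ 0.9 -5.1  1.1] w 14.7
shift tool [  0.5 -11.1 -85.2] turn -0.006
```

>>> send_rows:
  rows:
    - [0.1,-1,-8,0]
    - [0.1,-1,-8,0]
    - [0.1,-1,-8,0]
    - [0.1,-1,-8,0]
    - [0.1,-1,-8,0]
    - [0.1,-1,-8,0]
    - [0.1,-1,-8,-0.003]
    - [0.1,-1,-7,-0.003]

```text
t: 10.37
ee_pos: [527.7, 13.3, 62.9]
orientation: [1.349, 1.107, -1.339]
ft_force: [-0.0, -6.1, 0.8]
width: 14.8
```

```bash
python3 -c "
from h import *
need([518+11.1,-124.2+153,62.5],-100.8)
from workcell import ctrl
im={n:ctrl.get_image(n) for n in('top','side')}
crop(im['side'],270,255,430,375,'pics/g_side.png');crop(im['top'],340,180,480,285,'pics/g_top.png')
pickle.dump(im,open('im3.pkl','wb'))
"
```

```text
t 10.37 tcp [527.7  13.3  62.9] zyaw -100.7 tilt [-1.     0.009  0.   ] q [ 0.    0.47  1.93 -0.    0.73  1.76] F [-0.  -6.1  0.8] w 14.8
shift tool [  0.4  -1.5 -15.5] turn 0.002
pics/g_side.png scale 5.0
pics/g_top.png scale 5.714285714285714
```

View pics/g_side.png

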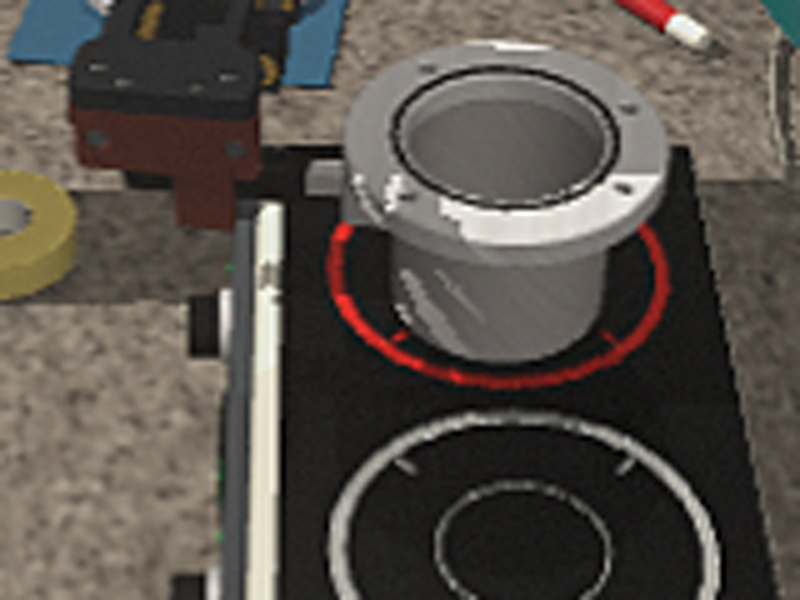

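View pics/g_top.png

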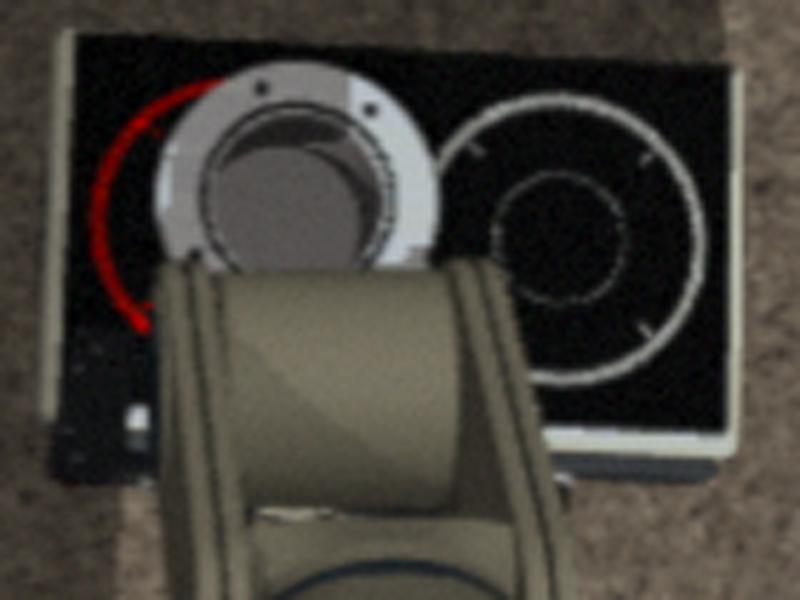

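```bash
python3 -c "
from h import *
im=pickle.load(open('im3.pkl','rb'));s=im['side']
Ps=cen(s,270,255,5,[(629,107),(429,68),(406,196),(624,188)]);print(Ps)
print('side',fit2(onz(s,Ps,140)))
Pt=cen(im['top'],340,180,5.714285,[(262,88),(371,110)]);
for a,b in((0,0),(1,3)): print(tri(im['top'],Pt[a],s,Ps[b]))
"
```

```text
[[395.38379341 276.44968833]
 [355.97026658 270.21701982]
 [351.4280543  294.0280543 ]
 [394.29202899 292.26702899]]
side (array([640.89648996, -11.87477341]), np.float64(-0.16826056710697693), array([0.6156098 , 4.55112432, 2.21810106, 1.99749327]), np.float64(0.9629902391263474))
(array([689.53361317,   4.81297686, 140.12080876]), np.float64(1.2645533304300791))
(array([679.63134362, -42.82132108, 140.39567858]), np.float64(1.874624860524747))
```

>>> send_rows:
  rows:
    - [0,-0.5,-5,0]
    - [0,-0.5,-4,0]
    - [0,-0.5,-3,0]
    - [0,0,-2,0]
    - [0,0,-1,0]
    - [0,0,0,0]
    - [0,0,0,0]
    - [0,0,0,0]

```text
t: 11.13
ee_pos: [528.2, 29.6, 63.0]
orientation: [1.348, 1.108, -1.34]
ft_force: [-0.3, -3.9, 1.3]
width: 14.8
```

```bash
python3 -c "
from h import *
need([518+11.1,-124.2+153,62.5],-100.8)
"
```

```text
t 11.13 tcp [528.2  29.6  63. ] zyaw -100.7 tilt [-1.     0.008  0.001] q [ 0.04  0.47  1.93 -0.    0.73  1.8 ] F [-0.3 -3.9  1.3] w 14.8
shift tool [0.5 1.1 0.6] turn 0.002
```

>>> send_rows:
  rows:
    - [0,0,0,0]
    - [0,0,0,0]
    - [0,0,0,0]
    - [0,0,0,0]
    - [0,0,0,0]
    - [-3,0,0,0]
    - [-15,0,0,0]
    - [-30,0,0,0]
    - [-35,0,0,0]
    - [-35,0,0,0]
  fingers: 1

```text
t: 11.97
ee_pos: [520.7, 31.5, 177.0]
orientation: [1.337, 1.123, -1.353]
ft_force: [0.7, -0.8, -0.1]
width: 77.8
```

```bash
python3 -c "
from h import *
need([524.1,307.3,100],-94.7)
"
```

```text
t 11.97 tcp [520.7  31.5 177. ] zyaw -100.54 tilt [-1.    -0.011  0.003] q [ 0.04  0.3   1.86 -0.    0.99  1.79] F [ 0.7 -0.8 -0.1] w 77.8
shift tool [  76.7  -46.3 -272. ] turn -0.102
```

>>> send_rows:
  rows:
    - [0,-6,-25,0]
    - [0,-6,-35,0]
    - [0,-6,-36,0]
    - [0,-6,-36,0]
    - [0,-6,-36,0]
    - [0,-6,-36,0]
    - [0,-6,-32,0]
    - [0,-3,-20,-0.03]
    - [0,0,-10,-0.04]
    - [0,0,0,-0.03]
  fingers: 1

```text
t: 12.8
ee_pos: [531.3, 314.5, 190.8]
orientation: [1.277, 1.165, -1.26]
ft_force: [-0.3, 0.2, -0.5]
width: 87.7
```

```bash
python3 -c "
from h import *
need([524.1,307.3,100],-94.7)
from workcell import ctrl
im={n:ctrl.get_image(n) for n in('top','side')}
crop(im['side'],280,255,440,375,'pics/h_side.png');crop(im['top'],340,180,480,285,'pics/h_top.png')
pickle.dump(im,open('im4.pkl','wb'))
"
```

```text
t 12.8 tcp [531.3 314.5 190.8] zyaw -94.72 tilt [-1.     0.01  -0.004] q [ 0.52  0.41  1.66 -0.    1.07  2.17] F [-0.3  0.2 -0.5] w 87.7
shift tool [90.7 -7.5  8.1] turn -0.0
pics/h_side.png scale 5.0
pics/h_top.png scale 5.714285714285714
```

View pics/h_side.png

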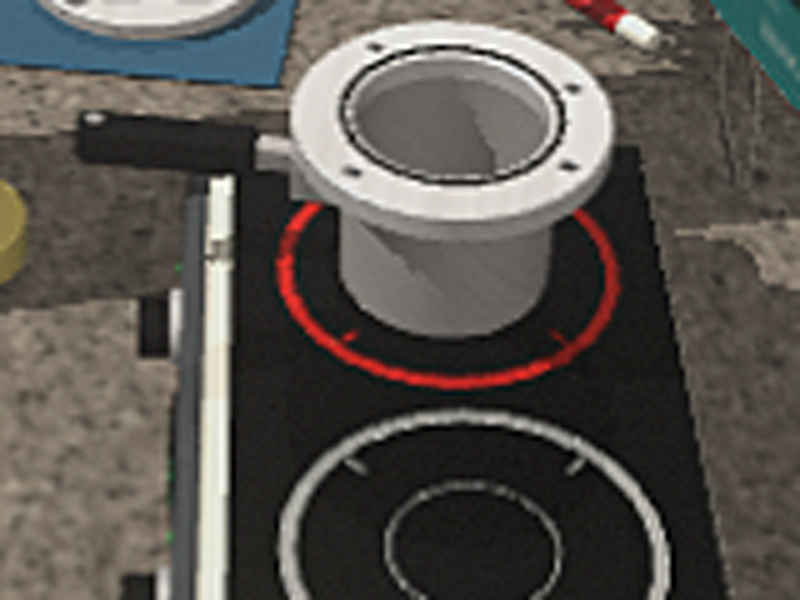

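View pics/h_top.png

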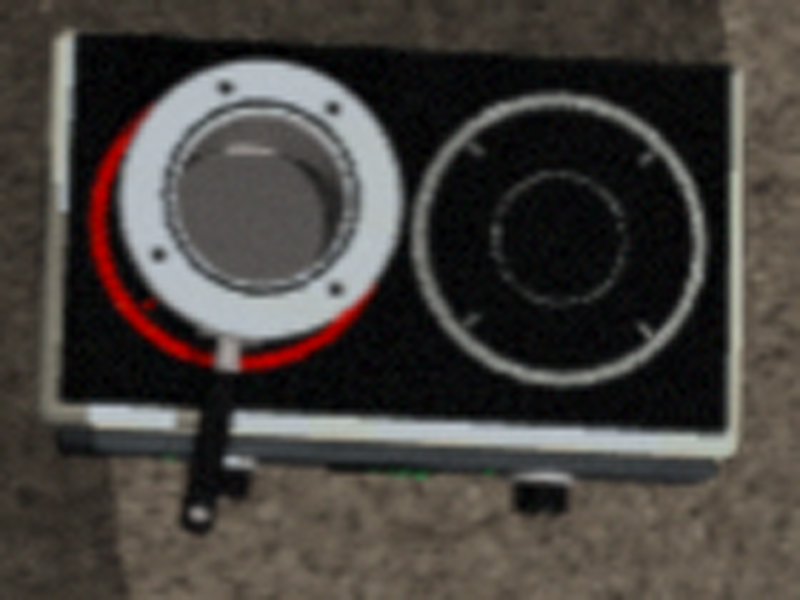

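```bash
python3 -c "
from h import *
im=pickle.load(open('im4.pkl','rb'));s=im['side'];t=im['top']
Ps=cen(s,280,255,5,[(573,89),(375,47),(353,171),(569,166)])
Pt=cen(t,340,180,5.714285,[(226,88),(159,254),(336,289),(333,108)])
print('side',fit2(onz(s,Ps,140)));print('top',fit2(onz(t,Pt,140)))
T=np.array([tri(t,Pt[a],s,Ps[a])[0] for a in range(4)]);print(T,fit2(T))
print(red(s,0),red(t,0))
"
```

```text
side (array([640.28646067,   3.72538587]), np.float64(-0.19671852823576422), array([0.23253373, 0.35191743, 0.26508717, 0.14997753]), np.float64(0.9962711016889865))
top (array([639.38921511,   6.18212119]), np.float64(-0.1959049410835015), array([0.26690558, 0.19998974, 0.21163401, 0.49831294]), np.float64(0.995289186926881))
[[689.89346072  20.72143506 138.32135432]
 [615.24817903  51.40235775 138.12389045]
 [599.64911906 -26.55227272 138.34860626]
 [680.48833943 -26.60283542 137.88332188]] (array([640.18938456,   5.95906002]), np.float64(-0.19595384710277364), array([0.24359013, 0.12075971, 0.03862454, 0.30925854]), np.float64(0.9979643446729456))
(array([643.13613309,   7.06643236,  65.87765956]), np.int64(299)) (array([642.68575596,   6.99219222,  66.68216562]), np.int64(185))
```

Both views put the pot at (640.2, 5), yaw -0.196, about 3 mm from the red ring's centre (642.8, 7). It is upright and released. Next I descend part way over the lid and check the tip height there.

>>> send_rows:
  rows:
    - [0,-7,8,0]
    - [15,0,0,0]
    - [30,0,0,0]
    - [35,0,0,0]
    - [30,0,0,0]
    - [15,0,0,0]
    - [7,0,0,0]
    - [3,0,0,0]
    - [0,0,0,0]
    - [0,0,0,0]

```text
t: 13.73
ee_pos: [523.5, 292.8, 55.0]
orientation: [1.29, 1.154, -1.273]
ft_force: [-0.1, 0.0, -0.2]
width: 87.9
```

```bash
python3 -c "
from h import *
need([524.3,307,-9],-94.7)
from workcell import ctrl
im={n:ctrl.get_image(n) for n in('top','side')}
crop(im['side'],260,190,360,265,'pics/i_side.png');crop(im['top'],220,215,320,315,'pics/i_top.png')
pickle.dump(im,open('im5.pkl','wb'))
"
```

```text
t 13.73 tcp [523.5 292.8  55. ] zyaw -95.72 tilt [-1.     0.011 -0.003] q [ 0.49  0.57  1.78 -0.01  0.79  2.17] F [-0.1  0.  -0.2] w 87.9
shift tool [ 64.1  -1.4 -14. ] turn -0.018
pics/i_side.png scale 8.0
pics/i_top.png scale 6.0
```

View pics/i_side.png

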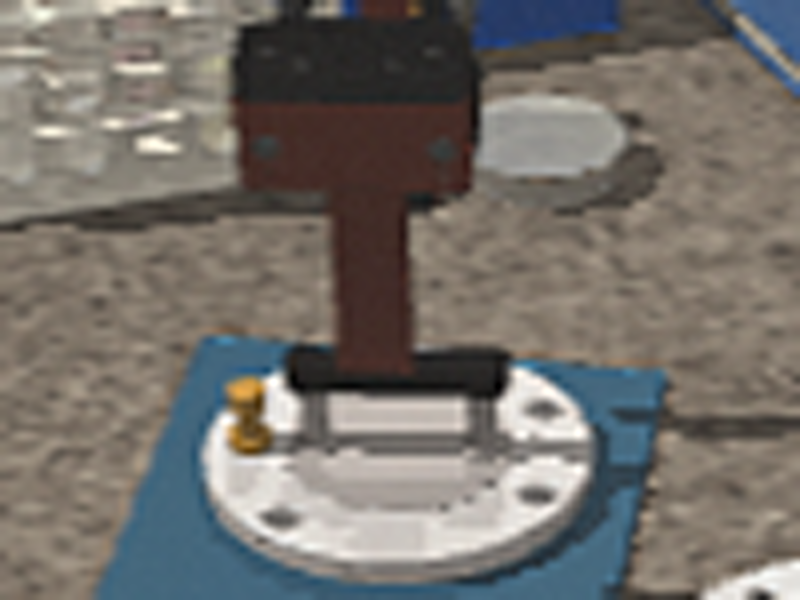

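View pics/i_top.png

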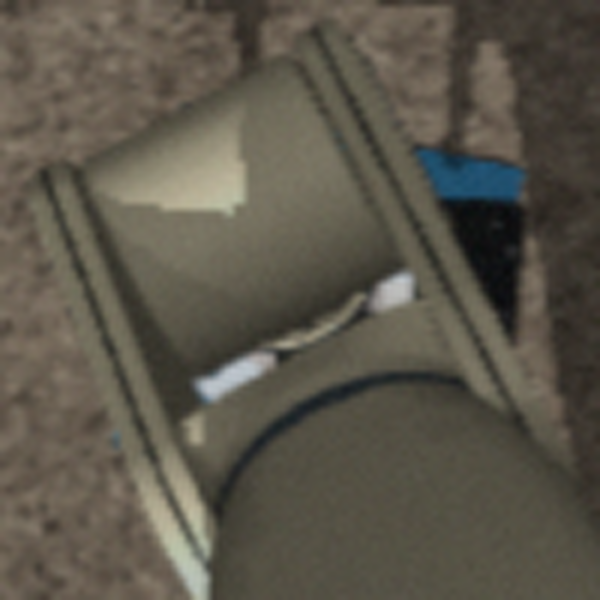

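```bash
python3 -c "
from h import *
im=pickle.load(open('im5.pkl','rb'));s=im['side']
for v in range(226,241): print(v,[depthpt(s,[(u,v)])[0].round(0).tolist()+s['img'][v,u].tolist() for u in (304,308)])
zz=np.array([np.cos(np.radians(-95.7)),np.sin(np.radians(-95.7)),0])
for z in (80,85,88,92): print(z,proj(s,np.array([523.5,292.8,z])+zz*57))
"
```

```text
226 [[515.0, 238.0, 115.0, 65, 43, 39], [524.0, 238.0, 115.0, 65, 42, 40]]
227 [[515.0, 241.0, 110.0, 67, 44, 41], [524.0, 237.0, 112.0, 65, 43, 40]]
228 [[515.0, 237.0, 110.0, 65, 44, 41], [524.0, 237.0, 110.0, 65, 42, 37]]
229 [[515.0, 236.0, 108.0, 68, 44, 42], [524.0, 237.0, 107.0, 67, 45, 40]]
230 [[514.0, 240.0, 103.0, 66, 46, 41], [524.0, 238.0, 103.0, 65, 44, 38]]
231 [[514.0, 239.0, 100.0, 67, 43, 39], [524.0, 238.0, 101.0, 67, 44, 39]]
232 [[514.0, 237.0, 99.0, 68, 46, 40], [524.0, 240.0, 97.0, 66, 44, 39]]
233 [[514.0, 240.0, 94.0, 69, 45, 42], [524.0, 236.0, 97.0, 67, 45, 42]]
234 [[514.0, 237.0, 93.0, 67, 44, 40], [523.0, 243.0, 89.0, 69, 44, 40]]
235 [[514.0, 238.0, 90.0, 70, 44, 39], [523.0, 239.0, 89.0, 74, 48, 43]]
236 [[514.0, 245.0, 82.0, 55, 40, 36], [523.0, 241.0, 85.0, 60, 43, 41]]
237 [[513.0, 306.0, 40.0, 32, 34, 32], [523.0, 300.0, 43.0, 34, 32, 33]]
238 [[513.0, 300.0, 41.0, 16, 16, 16], [523.0, 300.0, 40.0, 24, 22, 21]]
239 [[512.0, 338.0, 13.0, 158, 150, 145], [523.0, 338.0, 13.0, 98, 94, 92]]
240 [[512.0, 332.0, 14.0, 199, 189, 181], [523.0, 334.0, 12.0, 206, 195, 187]]
80 [[305.74319594 238.90058634]]
85 [[305.68760001 237.13117041]]
88 [[305.65413454 236.06553527]]
92 [[305.60938753 234.64001592]]
```

The tip reads z≈87 with the TCP at 55, an offset of about 32-33 mm as before, so I'm aiming for a reading of -7. Lateral correction comes first.

>>> send_rows:
  rows:
    - [0,0,-5,-0.009]
    - [0,0,-5,-0.009]
    - [0,-1,-3,0]
    - [0,0,-1,0]
    - [0,0,0,0]
    - [0,0,0,0]
    - [0,0,0,0]

```text
t: 14.42
ee_pos: [526.7, 311.4, 59.8]
orientation: [1.281, 1.163, -1.249]
ft_force: [-0.1, 0.4, -0.2]
width: 87.6
```

```bash
python3 -c "
from h import *
need([524.3,307,-7],-94.7)
"
```

```text
t 14.42 tcp [526.7 311.4  59.8] zyaw -94.47 tilt [-1.     0.019 -0.008] q [ 0.52  0.57  1.75 -0.01  0.8   2.17] F [-0.1  0.4 -0.2] w 87.6
shift tool [66.7 -3.3  5.1] turn 0.004
```

>>> send_rows:
  rows:
    - [6,-1,1.5,0]
    - [9,-1,1.5,0]
    - [10,-1,1,0]
    - [10,0,0,0]
    - [9,0,0,0]
    - [6,0,0,0]
    - [3,0,0,0]
    - [1,0,0,0]
    - [0,0,0,0]
    - [0,0,0,0]

```text
t: 15.25
ee_pos: [522.4, 306.0, -2.9]
orientation: [1.277, 1.163, -1.254]
ft_force: [-1.1, -0.4, 0.3]
width: 87.7
```

```bash
python3 -c "
from h import *
need([524.3,307,-7],-94.7)
"
```

```text
t 15.25 tcp [522.4 306.   -2.9] zyaw -94.51 tilt [-1.     0.015 -0.005] q [ 0.51  0.66  1.78 -0.01  0.69  2.17] F [-1.1 -0.4  0.3] w 87.7
shift tool [ 4.2  1.7 -1.1] turn 0.003
```

>>> send_rows:
  rows:
    - [1.5,0.6,-0.4,0]
    - [1.5,0.6,-0.4,0]
    - [0.8,0.3,-0.3,0]
    - [0,0,0,0]
    - [0,0,0,0]
    - [0,0,0,0]

```text
t: 15.75
ee_pos: [525.7, 308.0, -5.1]
orientation: [1.28, 1.162, -1.25]
ft_force: [-0.4, 0.5, 0.2]
width: 87.9
```

```bash
python3 -c "
from h import *
need([524.3,307,-7],-94.7)
from workcell import ctrl
im={n:ctrl.get_image(n) for n in('top','side')}
crop(im['side'],260,190,360,265,'pics/j_side.png')
s=im['side']
for v in range(242,260): print(v,[depthpt(s,[(u,v)])[0].round(0).tolist()+s['img'][v,u].tolist() for u in (306,)])
"
```

```text
t 15.75 tcp [525.7 308.   -5.1] zyaw -94.5 tilt [-1.     0.018 -0.007] q [ 0.51  0.67  1.77 -0.01  0.68  2.17] F [-0.4  0.5  0.2] w 87.9
shift tool [ 1.8 -1.4  1.1] turn 0.003
pics/j_side.png scale 8.0
242 [[518.0, 254.0, 59.0, 64, 41, 37]]
243 [[518.0, 252.0, 57.0, 65, 41, 37]]
244 [[518.0, 252.0, 55.0, 64, 42, 38]]
245 [[518.0, 253.0, 51.0, 67, 43, 40]]
246 [[518.0, 254.0, 47.0, 65, 43, 37]]
247 [[518.0, 256.0, 43.0, 63, 40, 36]]
248 [[518.0, 255.0, 41.0, 67, 44, 39]]
249 [[518.0, 253.0, 39.0, 65, 43, 37]]
250 [[517.0, 253.0, 37.0, 67, 43, 38]]
251 [[517.0, 257.0, 31.0, 67, 40, 37]]
252 [[517.0, 255.0, 29.0, 64, 38, 34]]
253 [[517.0, 250.0, 29.0, 47, 19, 15]]
254 [[517.0, 268.0, 14.0, 170, 164, 159]]
255 [[517.0, 266.0, 12.0, 214, 210, 206]]
256 [[517.0, 261.0, 13.0, 205, 199, 194]]
257 [[517.0, 257.0, 12.0, 203, 198, 192]]
258 [[517.0, 253.0, 13.0, 207, 199, 194]]
259 [[517.0, 250.0, 11.0, 217, 211, 206]]
```

View pics/j_side.png

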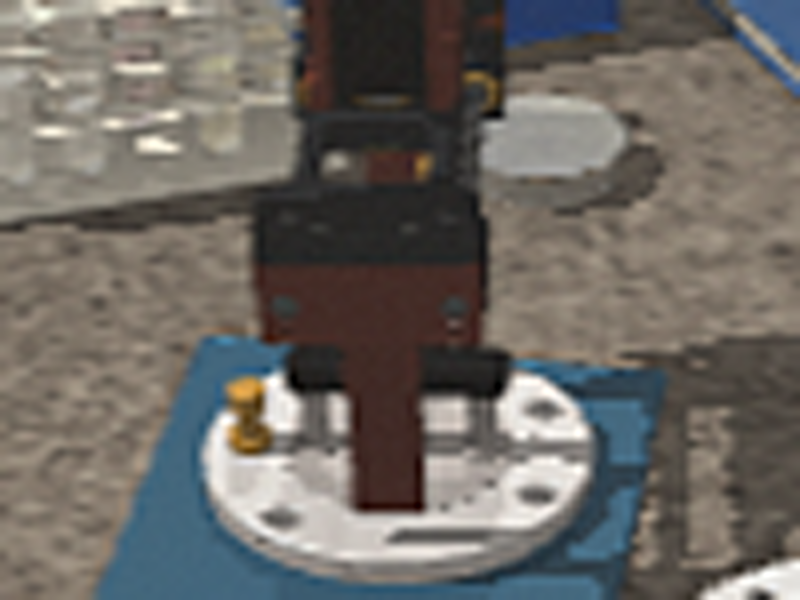

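The near finger's tip stands at z≈28, clear of the lid (top at 13) and beside the bar (36-50). A small correction, then close.

>>> send_rows:
  rows:
    - [0.8,-0.5,0.4,0]
    - [0.8,-0.5,0.3,0]
    - [0.4,0,0,0]
    - [0,0,0,0]
    - [0,0,0,0]
    - [0,0,0,0]
    - [0,0,0,0]
    - [0,0,0,0]
    - [0,0,0,0]
    - [0,0,0,0]
  fingers: 0

```text
t: 16.68
ee_pos: [524.5, 307.2, -7.3]
orientation: [1.28, 1.163, -1.25]
ft_force: [-0.1, -0.0, 0.1]
width: 24.6
```

>>> send_rows:
  rows:
    - [0,0,0,0]
    - [0,0,0,0]
    - [0,0,0,0]
    - [0,0,0,0]
    - [0,0,0,0]
    - [0,0,0,0]

```text
t: 17.18
ee_pos: [524.5, 307.3, -7.3]
orientation: [1.28, 1.163, -1.25]
ft_force: [0.2, 0.8, 0.4]
width: 12.9
```

```bash
python3 -c "
from h import *
need([524.3,307,-7],-94.7)
"
```

```text
t 17.18 tcp [524.5 307.3  -7.3] zyaw -94.49 tilt [-1.     0.018 -0.007] q [ 0.51  0.67  1.77 -0.01  0.68  2.17] F [0.2 0.8 0.4] w 12.9
shift tool [-0.3 -0.2  0.4] turn 0.004
```

>>> send_rows:
  rows:
    - [-4,0,0,0]
    - [-8,0,0,0]
    - [-15,0,0,0]
    - [-22,0,0,0]
    - [-25,0,0,0]
    - [-25,0,0,0]
    - [-25,0,0,0]
    - [-22,0,0,0]
    - [-15,0,0,0]
    - [-8,0,0,0]

```text
t: 18.02
ee_pos: [516.1, 303.2, 167.9]
orientation: [1.27, 1.166, -1.262]
ft_force: [0.5, 0.4, -2.4]
width: 13.0
```

```bash
python3 -c "
from h import *
need([640,5.5,185],-101.3)
"
```

```text
t 18.02 tcp [516.1 303.2 167.9] zyaw -94.52 tilt [-1.     0.006  0.   ] q [ 0.51  0.41  1.71 -0.    1.01  2.17] F [ 0.5  0.4 -2.4] w 13.0
shift tool [-16.1 147.  287. ] turn 0.118
```

>>> send_rows:
  rows:
    - [-5,6,12,0]
    - [-5,12,24,0]
    - [-4,15,30,0]
    - [-2,16,31,0]
    - [0,16,31,0]
    - [0,16,31,0]
    - [0,16,31,0]
    - [0,14,28,0]
    - [0,9,18,0]
    - [0,5,10,0]

```text
t: 18.85
ee_pos: [621.5, 33.2, 183.8]
orientation: [1.261, 1.173, -1.263]
ft_force: [0.4, 0.0, -2.3]
width: 12.6
```

```bash
python3 -c "
from h import *
need([640,5.5,180],-101.3)
"
```

```text
t 18.85 tcp [621.5  33.2 183.8] zyaw -94.13 tilt [-1.     0.001  0.002] q [ 0.04  0.43  1.64 -0.    1.07  1.68] F [ 0.4  0.  -2.3] w 12.6
shift tool [ 3.8 20.5 26.3] turn 0.125
```

>>> send_rows:
  rows:
    - [0,5,6,0.02]
    - [0,5,6,0.03]
    - [0,3,5,0.03]
    - [0,2,3,0.025]
    - [0,1,1,0.015]
    - [0,0,0,0.005]
    - [0,0,0,0]
    - [0,0,0,0]
    - [0,0,0,0]

```text
t: 19.6
ee_pos: [633.8, 10.2, 181.5]
orientation: [1.359, 1.105, -1.367]
ft_force: [0.8, 0.5, -2.4]
width: 12.6
```

```bash
python3 -c "
from h import *
need([640,5.5,160],-101.3)
from workcell import ctrl
im={n:ctrl.get_image(n) for n in('top','side')}
crop(im['side'],280,205,440,325,'pics/k_side.png');crop(im['top'],340,160,480,265,'pics/k_top.png')
pickle.dump(im,open('im6.pkl','wb'))
"
```

```text
t 19.6 tcp [633.8  10.2 181.5] zyaw -102.03 tilt [-1.    -0.005  0.002] q [-0.    0.45  1.61 -0.    1.08  1.78] F [ 0.8  0.5 -2.4] w 12.6
shift tool [21.5  7.2  3.3] turn -0.013
pics/k_side.png scale 5.0
pics/k_top.png scale 5.714285714285714
```

View pics/k_side.png

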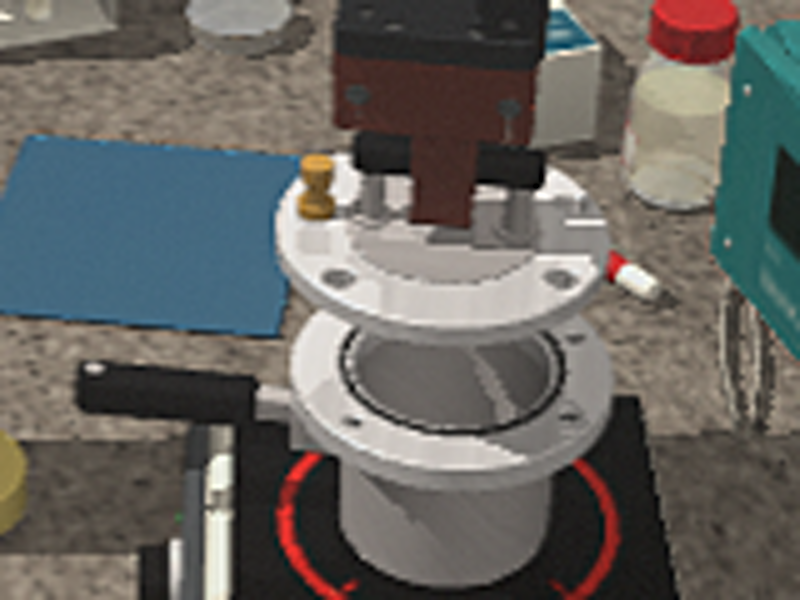

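View pics/k_top.png

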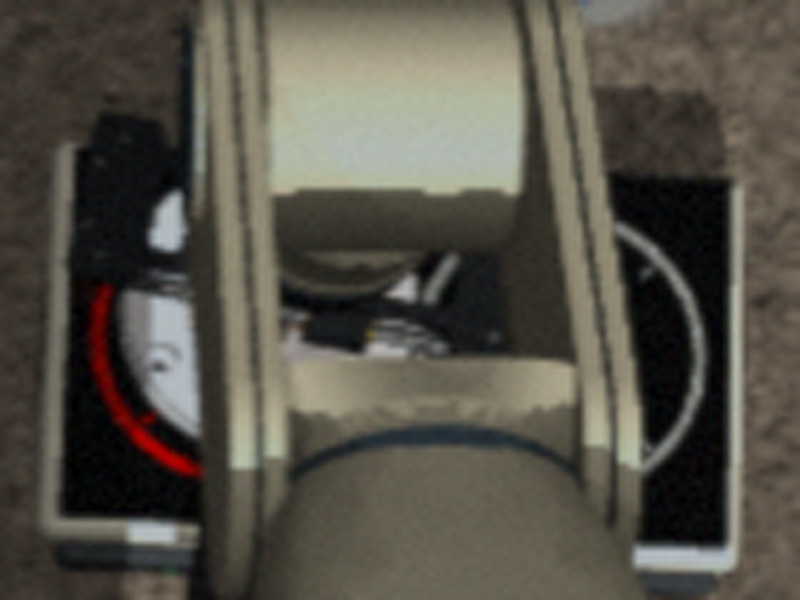

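The side view shows the lid held over the pot with its port on the grip's side, lid holes at (338,278) and (562,279) in the crop, and the pot's holes below. I'll measure the lid's height and tilt by depth planes and its offset by the holes.

```bash
cat >> h.py <<'E'
def holecen(im,c,r=5):  # contour centroid of dark blob on bright face, subpixel via upsampling
    g=cv2.cvtColor(im["img"],cv2.COLOR_RGB2GRAY); u,v=c; k=8; w=r
    x0,y0=int(round(u))-w,int(round(v))-w
    p=cv2.resize(g[y0:y0+2*w+1,x0:x0+2*w+1],None,fx=k,fy=k,interpolation=cv2.INTER_CUBIC)
    th,_=cv2.threshold(p,0,255,cv2.THRESH_BINARY+cv2.THRESH_OTSU)
    n,lab,st,ce=cv2.connectedComponentsWithStats((p<th).astype(np.uint8))
    i=1+np.argmin(np.hypot(*(ce[1:]-p.shape[0]/2).T)); 
    b=st[i]; return (ce[i]+.5)/k-.5+[x0,y0], np.array(((b[0]+b[2]/2)/k-.5+x0,(b[1]+b[3]/2)/k-.5+y0)), (b[2]/k,b[3]/k)
def plane(im,poly):
    m=np.zeros((480,640),np.uint8); cv2.fillPoly(m,[np.int32(poly)],1)
    ys,xs=np.nonzero(m&(im["depth"]>0)); o,d=ray(im,np.c_[xs,ys]); W=o+d*im["depth"][ys,xs][:,None]
    A=np.c_[W[:,:2]-W[:,:2].mean(0),np.ones(len(W))]
    f=least_squares(lambda p:A@p-W[:,2],[0,0,100],loss="soft_l1").x; return f,W[:,:2].mean(0),len(W)
E
python3 - <<'E'
from h import *
I0=pickle.load(open('im0.pkl','rb'))['side'];s=pickle.load(open('im6.pkl','rb'))['side'];p4=pickle.load(open('im4.pkl','rb'))['side']
q=lambda x0,y0,k,p:[(x0+(a+.5)/k-.5,y0+(b+.5)/k-.5) for a,b in p]
print("init lid (true-ish top-view holes):")
for c in q(265,225,9.41176,[(593,152),(283,280),(585,252)]): a=holecen(I0,c); print(a, onz(I0,[a[0],a[1]],14).round(1).tolist())
print("now lid")
for c in q(280,205,5,[(338,278),(562,279)]): a=holecen(s,c); print(a, onz(s,[a[0],a[1]],202.8).round(1).tolist())
print("pot now")
for c in q(280,205,5,[(351,421),(569,416)]): a=holecen(s,c,4); print(a, onz(s,[a[0],a[1]],140).round(1).tolist())
print("planes: lid",plane(s,q(280,205,5,[(365,285),(400,300),(500,300),(540,285),(520,275),(380,265)])))
print("lid init",plane(I0,q(265,225,9.41,[(310,290),(360,310),(500,310),(550,280),(490,285),(360,285)])))
print("pot p4",plane(p4,q(280,255,5,[(365,185),(440,215),(490,212),(550,180),(450,195)])))
E
```

```text
init lid (true-ish top-view holes):
(array([327.43337912, 240.74107143]), array([327.5 , 240.75]), (np.float64(4.75), np.float64(2.5))) [[573.0, 325.1, 14.0], [573.1, 325.0, 14.0]]
(array([294.65453297, 254.30322802]), array([294.5625, 254.25  ]), (np.float64(5.375), np.float64(3.0))) [[488.7, 268.0, 14.0], [488.5, 268.2, 14.0]]
(array([326.65034965, 251.42744755]), array([326.625 , 251.4375]), (np.float64(4.75), np.float64(2.375))) [[568.9, 276.7, 14.0], [568.8, 276.7, 14.0]]
now lid
(array([347.20969369, 260.26132612]), array([347.3125, 260.3125]), (np.float64(7.125), np.float64(4.125))) [[593.6, -24.0, 202.8], [593.8, -24.1, 202.8]]
(array([391.58476155, 260.36056259]), array([391.625 , 260.4375]), (np.float64(7.25), np.float64(4.125))) [[673.4, -28.1, 202.8], [673.4, -28.4, 202.8]]
pot now
(array([349.95033619, 288.98242665]), array([349.9375, 289.    ]), (np.float64(4.125), np.float64(2.25))) [[599.6, -28.6, 140.0], [599.6, -28.6, 140.0]]
(array([393.4375    , 288.01418712]), array([393.375 , 288.0625]), (np.float64(4.25), np.float64(1.625))) [[681.0, -29.7, 140.0], [680.9, -29.9, 140.0]]
planes: lid (array([-2.39654807e-02,  2.04054322e-02,  2.02412545e+02]), array([631.60227929, -26.88197561]), 215)
lid init (array([ 7.63574884e-03, -1.36767040e-01,  1.25970160e+01]), array([526.93250474, 263.57069292]), 90)
pot p4 (array([ 1.54993587e-03, -1.90154779e-02,  1.39157550e+02]), array([638.27721908, -43.02828086]), 146)
```

The vision and kinematic estimates agree: shift by about (+6.5, -3.5) mm, turn by -0.013. The lid is tilted ~0.024, within the limit. I'll correct and lower.

>>> send_rows:
  rows:
    - [2,2,1,-0.005]
    - [3,2,1,-0.005]
    - [4,2,1,-0.004]
    - [4,1,0,0]
    - [4,0,0,0]
    - [3,0,0,0]
    - [2,0,0,0]
    - [1,0,0,0]
    - [0,0,0,0]
    - [0,0,0,0]

```text
t: 20.53
ee_pos: [640.1, 5.4, 155.0]
orientation: [1.346, 1.114, -1.356]
ft_force: [-0.3, -1.0, -3.2]
width: 12.8
```

```bash
python3 -c "
from h import *
need([640.2,6.4,140],-101.2)
"
```

```text
t 20.53 tcp [640.1   5.4 155. ] zyaw -101.12 tilt [-1.    -0.006  0.002] q [-0.01  0.49  1.62 -0.    1.04  1.76] F [-0.3 -1.  -3.2] w 12.8
shift tool [15.   0.  -1.1] turn 0.001
```

>>> send_rows:
  rows:
    - [2,0,-0.5,0]
    - [3,0,-0.4,0]
    - [3,0,0,0]
    - [2,0,0,0]
    - [1,0,0,0]
    - [0.5,0,0,0]
    - [0,0,0,0]
    - [0,0,0,0]
    - [0,0,0,0]

```text
t: 21.28
ee_pos: [640.5, 6.5, 142.9]
orientation: [1.347, 1.114, -1.355]
ft_force: [1.0, 0.3, -3.7]
width: 12.8
```

```bash
python3 -c "
from h import *
need([640.2,6.4,140],-101.2)
from workcell import ctrl
im={n:ctrl.get_image(n) for n in('top','side')}
crop(im['side'],280,215,440,335,'pics/l_side.png');crop(im['top'],340,160,480,265,'pics/l_top.png')
pickle.dump(im,open('im7.pkl','wb'))
"
```

```text
t 21.28 tcp [640.5   6.5 142.9] zyaw -101.11 tilt [-1.    -0.005  0.002] q [-0.01  0.5   1.63 -0.    1.02  1.76] F [ 1.   0.3 -3.7] w 12.8
shift tool [ 2.9 -0.3  0.2] turn 0.002
pics/l_side.png scale 5.0
pics/l_top.png scale 5.714285714285714
```

View pics/l_side.png

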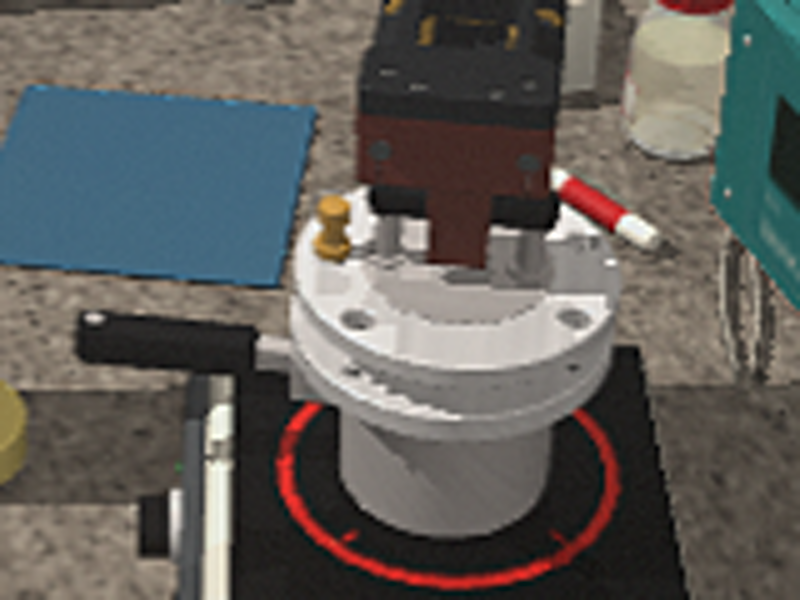

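View pics/l_top.png

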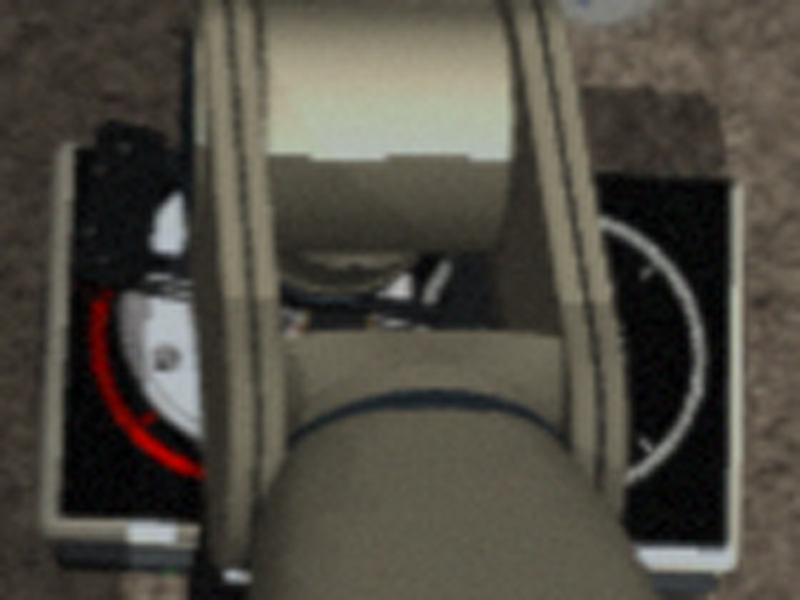

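The side view shows the lid level just above the flange, with the front pot holes at (351,371) and (572,367) seen under the lid's edge. In the top view a tapped hole is visible inside lid hole 1 at (166,358). Measuring.

```bash
python3 - <<'E'
from h import *
d=pickle.load(open('im7.pkl','rb'));s=d['side'];t=d['top']
q=lambda x0,y0,k,p:[(x0+(a+.5)/k-.5,y0+(b+.5)/k-.5) for a,b in p]
zt=142.9+21.3
L=[holecen(s,c)[1] for c in q(280,215,5,[(358,319),(574,319)])]
P=[holecen(s,c,3)[1] for c in q(280,215,5,[(351,371),(572,367)])]
lt=[zt+.8,zt-1.1]
for i in(0,1):print("lid",L[i],onz(s,[L[i]],lt[i]).round(1),"pot",P[i],onz(s,[P[i]],140).round(1))
f,c,n=plane(s,q(280,215,5,[(385,325),(430,345),(510,345),(550,325),(510,310),(480,325),(420,318)]));print("plane",f,c,n)
crop(t,355,208,383,236,'pics/m_top.png')
# pot rim/ pot height check
E
```

```text
lid [351.0625 278.5625] [[601.1 -29.2 165. ]] pot [350.625  287.8125] [[601.2 -25.2 140. ]]
lid [394.1875 278.25  ] [[680.8 -29.8 163.1]] pot [394.25  288.125] [[682.5 -30.1 140. ]]
plane [-2.27905063e-02 -3.58130145e-02  1.63537694e+02] [641.84713815 -34.04730651] 164
pics/m_top.png scale 21.428571428571427
```

View pics/m_top.png

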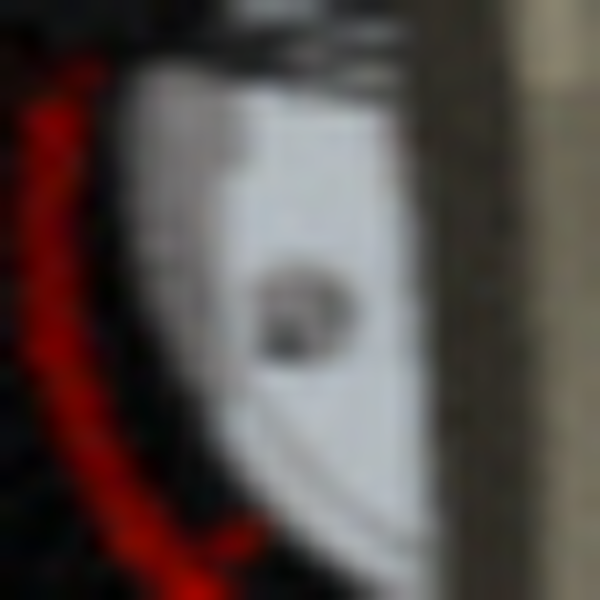

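Lid holes 2 and 3 are within about 1 mm of the tapped holes, with the lid ~14 mm up. A final small drop to ~1 cm, then settle.

>>> send_rows:
  rows:
    - [1,-0.2,0,0]
    - [1,-0.2,0,0]
    - [0.7,0,0,0]
    - [0.3,0,0,0]
    - [0,0,0,0]
    - [0,0,0,0]
    - [0,0,0,0]
    - [0,0,0,0]
    - [0,0,0,0]
    - [0,0,0,0]

```text
t: 22.22
ee_pos: [640.3, 6.6, 139.9]
orientation: [1.347, 1.113, -1.355]
ft_force: [0.4, -0.3, -3.5]
width: 12.9
```

```bash
python3 - <<'E'
from h import *
from workcell import ctrl
need([640.2,6.4,140],-101.2)
im={n:ctrl.get_image(n) for n in('top','side')};s=im['side']
crop(s,280,215,440,335,'pics/n_side.png');crop(im['top'],355,208,383,236,'pics/n_top.png')
q=lambda x0,y0,k,p:[(x0+(a+.5)/k-.5,y0+(b+.5)/k-.5) for a,b in p]
zt=ctrl.get_obs()['ee_pos'][2]+21.3
L=[holecen(s,c)[1] for c in q(280,215,5,[(358,324),(574,324)])]
print([onz(s,[L[i]],zt+[.8,-1.1][i]).round(1).tolist() for i in(0,1)],zt)
print(plane(s,q(280,215,5,[(385,330),(430,350),(510,350),(550,330),(510,315),(480,330),(420,323)])))
need([640.2,6.4,140],-101.2)
E
```

```text
t 22.22 tcp [640.3   6.6 139.9] zyaw -101.11 tilt [-1.    -0.004  0.002] q [-0.01  0.51  1.63 -0.    1.01  1.76] F [ 0.4 -0.3 -3.5] w 12.9
shift tool [-0.1 -0.1  0.2] turn 0.002
pics/n_side.png scale 5.0
pics/n_top.png scale 21.428571428571427
[[[600.6, -28.9, 162.0]], [[680.7, -29.4, 160.1]]] 161.1792281316035
(array([-2.75096786e-02, -2.11013560e-02,  1.60574256e+02]), array([642.08736129, -33.29231531]), 164)
t 22.32 tcp [640.3   6.5 139.9] zyaw -101.11 tilt [-1.    -0.004  0.002] q [-0.01  0.51  1.63 -0.    1.01  1.76] F [-0.5 -0.4 -2.5] w 12.9
shift tool [-0.1 -0.   0.1] turn 0.002
```

View pics/n_side.png

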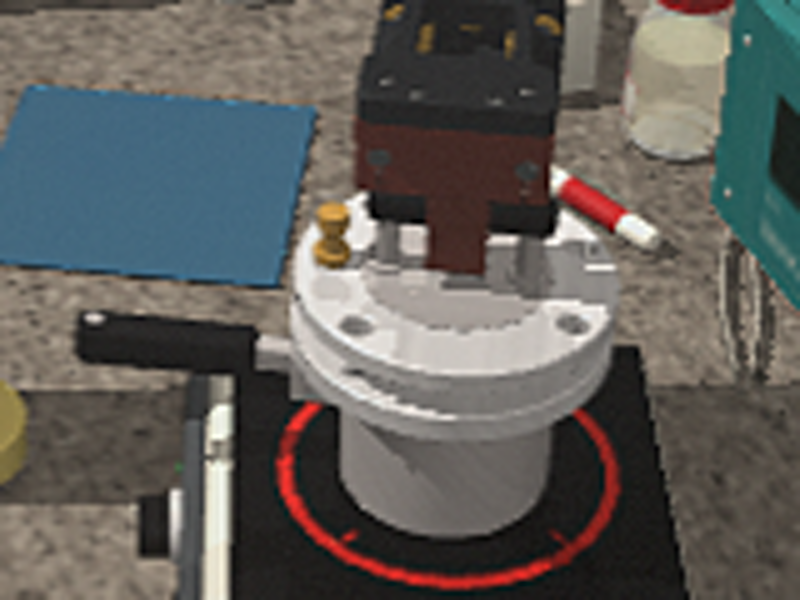

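View pics/n_top.png

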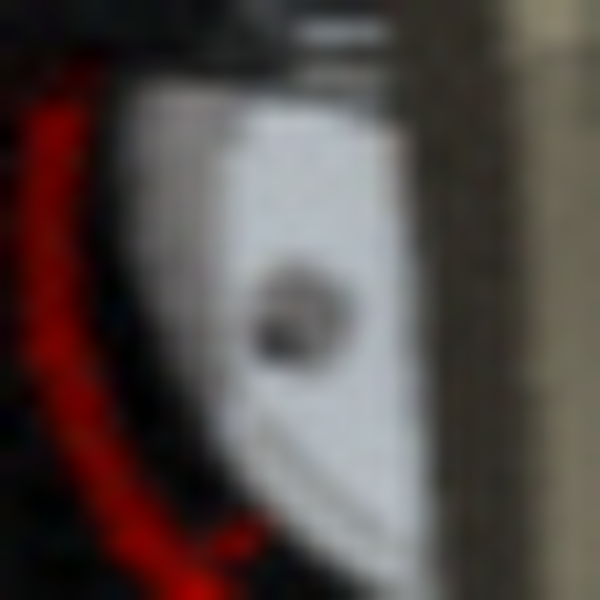

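```bash
python3 -c "
from workcell import ctrl
print(ctrl.close_job())"
```

```text
the job is handed in; nothing more can be done
None
```

I slid the pot by its grip onto the red ring and let go. The lid is now held still about 11 mm above the flange, close pair over close pair, and I handed the job in at 22.3 s. No verdict was reported.

**Last checks**
- **Pot:** both views put it about 3 mm from the ring's centre. Its four hole mouths all came out at the same height within 0.5 mm, so it stands upright.
- **Lid over the pot's holes:** the side view puts lid holes 2 and 3 within about 1 mm sideways of their tapped holes. In the top view the tapped hole showed through lid hole 1, 1–2 mm off at most. It was partly cut off by the lid's edge, so that figure is rough.
- **Holes not seen at the end:** lid hole 0 was not seen in either view. Its place follows from the measured turn of the lid and the lid's known shape.
- **Level and grip:** the lid tilts about 0.03 rad by depth (limit 0.06). The finger width is 12.9 mm on the 13 mm bar.
- **Surroundings:** the petri dish, tape and marker were not approached and looked unmoved where they showed in the pictures. I did not measure them.

**What disagreed or went wrong**
- **Fingertip height:** the real fingertips stood 32–33 mm higher than the TCP reading. My first closing shut above the pot's grip without touching it. I measured the offset by camera depth and corrected for it in both grasps.
- **Drift:** the arm moves on for a few rows after a motion stops, so I added settling rows.
- **View disagreement:** the two cameras differ by about 2.4 mm in y. The shift is the same for the pot and the lid, so it cancels between them.

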